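# Lay out a staining place on the bench mat

### The arm

A 6-joint arm with a two-finger parallel gripper is mounted at the origin on a cart in front of the work surface, level with it; the furniture and walls round the work are solid. World frame = base frame: x ahead of the robot, y to its left, z up, the work surface at z = 0. Lengths are in m, angles in rad, forces in N, time in s.
With the tool pointing down it reaches from about 0.225 to 0.875 m from the base axis. Payload 3.4 kg.
Tool frame: the origin (TCP) lies at the very end of the fingers, on their centre line; the grasp point (between the pads) lies behind it (manip.tcp_to_grasp is the z of the grasp point in the tool frame, in m); z points along the fingers, y is the direction in which the jaws open and shut (so a half turn about z gives the same grasp; the last joint's range is limited). The gripper opens to 85 mm and grips with 20 to 120 N. Pads are 22 mm wide; open, the fingers measure 114 mm over their backs; the gripper's body (76 mm by 85 mm) begins 54 mm behind the grasp point. The pads swing forward as they close: fully open they stand 13 mm farther back than shut.
Start: joints at [-1.365, 0.276, 1.505, -0, 1.361, -0.121], TCP at [0.185, -0.545, 0.231] pointing down, gripper open.
Joint ranges: [-2.89, 2.89], [-0.75, 2.08], [0.22, 2.7], [-1.18, 4.32], [0.11, 2.71], [-2.7, 2.7]. Speed limits (rad/s): [2.57, 2.57, 3.14, 3.14, 3.14, 3.14].

### API

Orientations are given as a unit quaternion [w, x, y, z].
In Python, from rig import manip, eyes gives the robot as it stands.
- The arm moves only by the tool servo_tool, never from a script. Its argument "increments" is a list of rows, each an object with "slide": the shift along the tool's x, y, z in m, a list of three; "spin": the turn about the tool's z in degrees. A call has 1 to 8 rows; each row shifts and turns the commanded pose from where the row before left it, along the tool's axes as they then stand; what a row does not reach is not made up. A row lasts 1/10 s, in which the tool goes at most 50 mm and 8.59 degrees, less where a joint would pass 70% of its speed; a pose out of reach is approached as far as the arm can. A call is refused whole if a number of a shift passes 0.05 or a number of a turn 8.59, either way. A call with a gripper value outside its range is refused whole. "hand" is the opening, from 0 (shut) to 1 (fully open), set as the call begins (left out, the last holds). The fingers move at their own pace and stop on an object; "newtons" is the grip in N (left out, the last holds). Time passes only in rows, so rows that do not move let the fingers close. It gives the time, the measured TCP pose, the force and the opening at its end, in the units of the state.
- manip.get_state(): the state, without advancing time (a new reading comes with each control period).
- eyes.get_image(name): name is "side" or "top"; returns the picture (420x560x3 uint8, blue, green, red); there is no depth.
- eyes.calibration(name): a dict with "fx", "fy", "cx", "cy" (pixels), "rvec" (rotation vector, rad) and "tvec" (3), from world to camera coordinates, as OpenCV has them. Camera axes: x right, y down, z forward; pixel columns grow to the right and rows downward; lengths in m; the calibration is good to about 2 mm. A picture is of the moment at which its call begins. calibration takes no time and is no camera call.
- manip.sign_off(): hands the job in, once; it reports no verdict.
The state is a dict: "clock": time; "qpos": joint angles; "qd": joint speeds; "effort": joint torques, N m; "position": TCP position; "ee_rot": TCP orientation; "contact_force": force on the tool from outside, world axes, zero at the start; "moment": the same for the moment, N m; "width": finger opening in m.
Only numpy, scipy, OpenCV 4.12 (cv2) and the standard library are available. Lean on these libraries where they do the work, as an engineer would, in place of code of your own. Each camera call takes 0.05 s, during which the arm holds its last target.

### The job

Lay out the staining place on the round grey mat: put the blue box of cover slips flat on the middle of the yellow spot with the white sample pot standing centred on top of it, the dropper bottle on the middle of the red spot and the conical flask on the middle of the blue spot. Then stand the small white bottle directly on the grey mat midway between the dropper bottle and the flask. Everything must end upright and at rest, and the timer and the wash bottle stay where they are.

Things in the scene. Friction and masses are not known exactly. Their poses are not given: they have to be found in the camera images.
- slip_box_mid (a point): blue card box of cover slips, white top, 36 (x) x 56 (y) x 16 (z) mm, closed and lying flat to the right of the grey mat; point at its centre, 8 mm above its underside; z up, x along the short side
- pot_mid (a point): small white sample pot with a cream push lid (lid fixed on), body 34 mm and lid 37 mm across, 42 mm high (lid from 32 mm up), standing to the right of the grey mat (not one of the pots that belong to the room, back by the wall); point at its centre, 21 mm up; z up
- dropper_mid (a point): amber dropper bottle with black teat, 84 mm high; body 34 mm across up to 54 mm, teat 17 mm across above; point on its axis, 42 mm up; z up
- flask_mid (a point): conical glass flask with a little pink medium, 108 mm high; 68 mm across at the foot, narrowing to a neck 29 mm across from 56 mm up to the rim; point on its axis, 54 mm up; z up
- small_bottle_mid (a point): small white bottle with a white ribbed cap and blue-edged label, 75 mm high; body 48 mm across up to the shoulder, cap 35 mm across from 63 mm up; point on its axis, 37.5 mm up; z up
- spot_yellow: thin round yellow rubber disc, 80 mm across, 3 mm thick, lying on a round grey bench mat (330 mm across, 3 mm thick); fixed; origin at the centre of its underside, its top 3 mm above that and 6 mm above the worktop. The three disc centres form an equilateral triangle of side 200 mm; which colour is where, and how the triangle is turned, changes
- spot_red: thin round red rubber disc, 80 mm across, 3 mm thick, lying on a round grey bench mat (330 mm across, 3 mm thick); fixed; origin at the centre of its underside, its top 3 mm above that and 6 mm above the worktop. The three disc centres form an equilateral triangle of side 200 mm; which colour is where, and how the triangle is turned, changes
- spot_blue: thin round blue rubber disc, 80 mm across, 3 mm thick, lying on a round grey bench mat (330 mm across, 3 mm thick); fixed; origin at the centre of its underside, its top 3 mm above that and 6 mm above the worktop. The three disc centres form an equilateral triangle of side 200 mm; which colour is where, and how the triangle is turned, changes
- timer_mid (a point): bystander: white bench timer with a red knob, 62 x 62 x 38 mm, loose, near the robot; point at its centre, 19 mm up
- wash_mid (a point): bystander: white squeeze wash bottle with a red cap and spout, about 62 mm across and 165 mm high, spout reaching about 80 mm from its axis, loose, at the far right; point on the bottle's axis, 80 mm up

How it is judged:
By the outcome, as a careful person would: the job done as asked, in the order asked, and still so for the second after the job is handed in, with the robot touching nothing.
It also fails if it takes over 123 s, if anything falls off the work surface, if the arm or the gripper's body presses on something with over 40 N, if the wrist force passes 120 N, or if a joint passes its speed limit or range.

## Working session

There is one attempt and no reset: what is moved stays moved. The work goes in short steps, Python scripts to look and compute and a tool call to move; the robot and the scene stay as the last step left them, time stands still between calls to the robot, and variables do not carry over. Pictures are saved under pics/ and viewed, and the job is handed in when it is done.

Besides the shell and the picture viewer there is one more tool, called after ">>>" as name(argument=value, ...), one argument or row to a line, values as JSON. servo_tool: Moves the arm, as the interface text tells. Its arguments: {"type":"object","properties":{"increments":{"type":"array","items":{"type":"object","properties":{"slide":{"type":"array","items":{"type":"number"}},"spin":{"type":"number"}}}},"hand":{"type":"number"},"newtons":{"type":"number"}},"required":["increments"]}

```bash
ls; mkdir -p pics
python3 - <<'E'
from rig import manip, eyes
import cv2
print(manip.get_state(), manip.tcp_to_grasp)
for n in("side","top"):
    cv2.imwrite(f"pics/{n}0.png",eyes.get_image(n)); print(n,eyes.calibration(n))
E
```

```text
pics
{'clock': 0.0, 'qpos': array([-1.36501248e+00,  2.76606991e-01,  1.50612966e+00,  1.43212124e-05,
        1.36071266e+00, -1.21009510e-01]), 'qd': array([ 0.00063081,  0.00155957,  0.00043344, -0.00023313,  0.00053259,
        0.00059995]), 'effort': array([-6.06901631e-04, -4.16780734e+01, -2.45806414e+01, -5.83428209e-05,
        1.08449988e-02,  6.20628924e-06]), 'position': array([ 0.18446499, -0.54404842,  0.23043426]), 'ee_rot': array([-9.27790101e-04,  9.86680255e-01,  1.62669026e-01, -3.23418912e-05]), 'contact_force': array([-0.6299833 ,  0.23011083,  0.06029831]), 'moment': array([ 0.00767944, -0.01339607,  0.03147457]), 'width': 0.08554573517853706} -0.0187
side {'fx': 489.0666382238861, 'fy': 489.0666382238861, 'cx': 288.1977606901745, 'cy': 214.06161556212342, 'rvec': array([ 2.02307651, -0.16590798,  0.09659088]), 'tvec': array([-0.52592757,  0.01913765,  1.41276968])}
top {'fx': 503.54713548692365, 'fy': 503.54713548692365, 'cx': 290.1234469973433, 'cy': 207.20504916815742, 'rvec': array([ 2.06093625, -2.15990216,  0.22510567]), 'tvec': array([-0.13061678,  0.5294246 ,  0.98785452])}
```

View pics/side0.png

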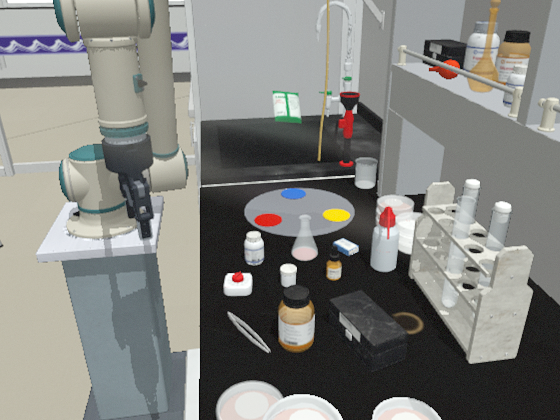

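View pics/top0.png

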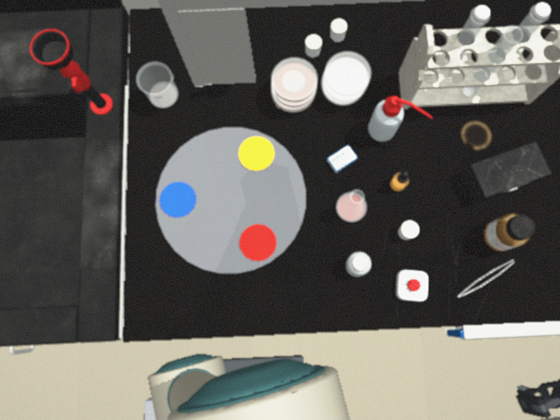

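```bash
cat > h.py <<'E'
import numpy as np, cv2
from rig import manip, eyes
C={n:eyes.calibration(n) for n in("side","top")}
def K(c): return np.array([[c['fx'],0,c['cx']],[0,c['fy'],c['cy']],[0,0,1.]])
def ray(n,uv):
    c=C[n];R=cv2.Rodrigues(c['rvec'])[0]
    o=-R.T@c['tvec']; d=R.T@np.linalg.inv(K(c))@np.array([uv[0],uv[1],1.]); return o,d
def onz(n,uv,z):
    o,d=ray(n,uv); return o+d*(z-o[2])/d[2]
def proj(n,P):
    c=C[n]; return cv2.projectPoints(np.float64(P).reshape(-1,1,3),c['rvec'],c['tvec'],K(c),None)[0].reshape(-1,2)
def tri(a,b):
    A=np.zeros((3,3));B=np.zeros(3)
    for n,uv in(("side",a),("top",b)):
        o,d=ray(n,uv);d/=np.linalg.norm(d);M=np.eye(3)-np.outer(d,d);A+=M;B+=M@o
    return np.linalg.solve(A,B)
def crop(img,x0,y0,w,h,s,name):
    cv2.imwrite(name,cv2.resize(img[y0:y0+h,x0:x0+w],None,fx=s,fy=s,interpolation=cv2.INTER_CUBIC))
E
python3 - <<'E'
from h import *
t=cv2.imread("pics/top0.png");s=cv2.imread("pics/side0.png")
crop(t,300,120,180,190,3,"pics/t0c.png"); crop(s,210,180,200,130,4,"pics/s0c.png")
for n,im in(("top",t),("side",s)):
    h=cv2.cvtColor(im,cv2.COLOR_BGR2HSV)
    for c,lo,hi in(("yellow",22,38),("blue",100,120),("red",0,5)):
        m=cv2.inRange(h,(lo,150,120),(hi,255,255))
        N,_,st,ce=cv2.connectedComponentsWithStats(m)
        for i in range(1,N):
            if st[i,4]>80: 
                cs,_=cv2.findContours(m[st[i,1]:st[i,1]+st[i,3],st[i,0]:st[i,0]+st[i,2]],0,2)
                print(n,c,st[i],ce[i],onz(n,ce[i],.006).round(4))
E
```

```text
top yellow [239 137  35  33 903] [255.96899225 153.13953488] [ 0.6599 -0.0854  0.006 ]
top blue [160 182  36  35 952] [177.39390756 199.2394958 ] [0.5627 0.0893 0.006 ]
top red [ 30  29  40  36 282] [49.67730496 46.55319149] [0.9434 0.3878 0.006 ]
top red [ 61  61  29  30 349] [76.10315186 76.52722063] [0.8643 0.3228 0.006 ]
top red [ 90  93  23  22 251] [102.30677291 105.13545817] [0.7908 0.2602 0.006 ]
top red [383  96  49  23 351] [399.83760684 105.93162393] [ 0.7564 -0.4153  0.006 ]
top red [ 240  225   36   36 1012] [257.4812253  242.18280632] [ 0.4601 -0.0822  0.006 ]
top red [408 280  12  11  91] [413.26373626 284.76923077] [ 0.3545 -0.4065  0.006 ]
side yellow [323 209  27  12 254] [335.91338583 214.74409449] [ 0.6598 -0.0865  0.006 ]
side blue [282 188  23  11 185] [292.97837838 193.1027027 ] [0.5628 0.0892 0.006 ]
side red [429  66  28  13 149] [443.43624161  71.87919463] [1.9727 2.0061 0.006 ]
side red [339 110  15  28 205] [346.92682927 123.9902439 ] [0.9458 0.8343 0.006 ]
side red [380 207  15  29 204] [386.66666667 218.49509804] [ 0.7973 -0.1347  0.006 ]
side red [255 214  27  12 265] [267.61886792 219.50943396] [ 0.4596 -0.0833  0.006 ]
```

View pics/t0c.png

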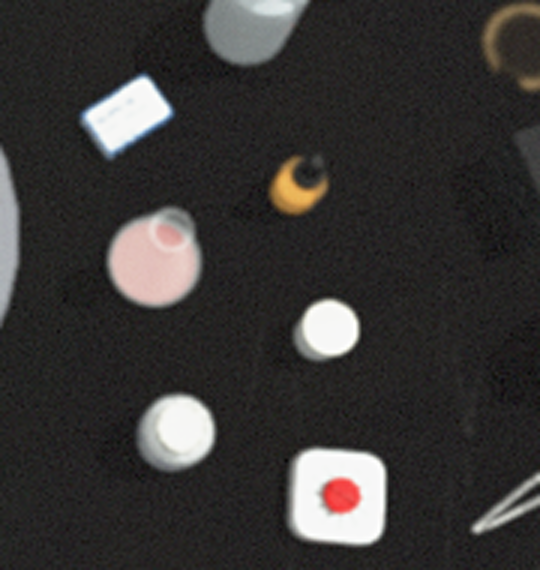

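View pics/s0c.png

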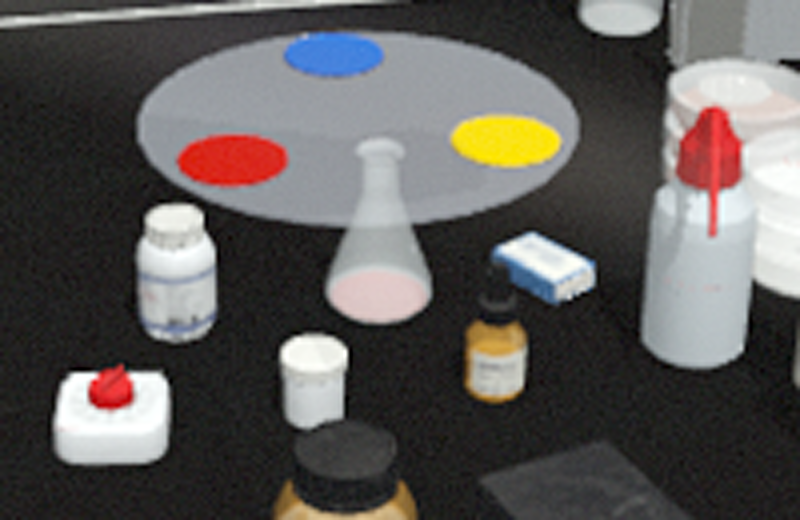

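```bash
cat > m.py <<'E'
from h import *
def white(n,im,roi,thr,z):
    x0,y0,x1,y1=roi; g=im[y0:y1,x0:x1].min(2); m=(g>thr).astype(np.uint8)
    N,_,st,ce=cv2.connectedComponentsWithStats(m); i=1+st[1:,4].argmax()
    mm=(_==i).astype(np.uint8); c=max(cv2.findContours(mm,0,1)[0],key=cv2.contourArea)
    uv=ce[i]+[x0,y0]; 
    return st[i],uv.round(2),(np.array(cv2.fitEllipse(c)[0])+[x0,y0]).round(2),onz(n,uv,z).round(4),c
E
python3 - <<'E'
from m import *
t=cv2.imread("pics/top0.png");s=cv2.imread("pics/side0.png")
for nm,roi,z in(("pot",(390,210,430,245),.042),("sb",(340,245,380,280),.075),("box",(322,140,362,176),.016)):
    for thr in((120,200,225) if nm!="box" else(140,170,200)):
        r=white("top",t,roi,thr,z); print(nm,thr,r[:4])
    if nm=="box":
        rc=cv2.minAreaRect(r[4]); bp=cv2.boxPoints(rc)+np.array([322,140]); print(rc,[onz("top",p,.016)[:2].round(4) for p in bp])
crop(t,330,165,40,60,10,"pics/fl.png");crop(t,380,160,40,40,12,"pics/dr.png")
crop(s,290,210,30,55,10,"pics/fls.png");crop(s,320,240,30,45,12,"pics/drs.png")
# flask pink foot & amber in top
h=cv2.cvtColor(t,cv2.COLOR_BGR2HSV)
print(h[205,345:358],)
E
```

```text
pot 120 (array([  9,  10,  21,  20, 320], dtype=int32), array([408.9, 229.4]), array([408.9 , 229.38]), array([ 0.4669, -0.3999,  0.042 ]))
pot 200 (array([ 11,  11,  18,  17, 245], dtype=int32), array([409.6 , 229.02]), array([409.6 , 229.02]), array([ 0.4676, -0.4014,  0.042 ]))
pot 225 (array([ 12,  11,  17,  17, 230], dtype=int32), array([409.83, 228.97]), array([409.84, 228.97]), array([ 0.4677, -0.4019,  0.042 ]))
sb 120 (array([  7,   7,  25,  24, 465], dtype=int32), array([358.85, 263.39]), array([358.86, 263.38]), array([ 0.3982, -0.2861,  0.075 ]))
sb 200 (array([ 12,   8,  19,  21, 299], dtype=int32), array([361.03, 262.19]), array([361.03, 262.29]), array([ 0.4004, -0.2906,  0.075 ]))
sb 225 (array([ 13,   8,  17,  20, 252], dtype=int32), array([361.33, 261.98]), array([361.3 , 262.02]), array([ 0.4008, -0.2913,  0.075 ]))
box 140 (array([  6,   6,  29,  25, 405], dtype=int32), array([342.02, 157.6 ]), array([341.99, 157.62]), array([ 0.6373, -0.2747,  0.016 ]))
box 170 (array([  7,   6,  28,  24, 380], dtype=int32), array([342.07, 157.49]), array([342.08, 157.48]), array([ 0.6375, -0.2749,  0.016 ]))
box 200 (array([  7,   6,  27,  24, 354], dtype=int32), array([342.19, 157.39]), array([342.25, 157.38]), array([ 0.6377, -0.2752,  0.016 ]))
((20.230770111083984, 17.346153259277344), (15.254255294799805, 23.852108001708984), 56.3099365234375) [array([ 0.6387, -0.2441]), array([ 0.6671, -0.2899]), array([ 0.637 , -0.3064]), array([ 0.6089, -0.2608])]
[[  4  46 227]
 [  5  45 228]
 [  5  46 226]
 [  4  44 226]
 [  3  44 226]
 [  2  44 227]
 [  5  46 226]
 [  3  46 225]
 [  5  48 225]
 [  3  48 225]
 [  4  48 225]
 [  3  45 225]
 [  5  44 228]]
```

View pics/fl.png

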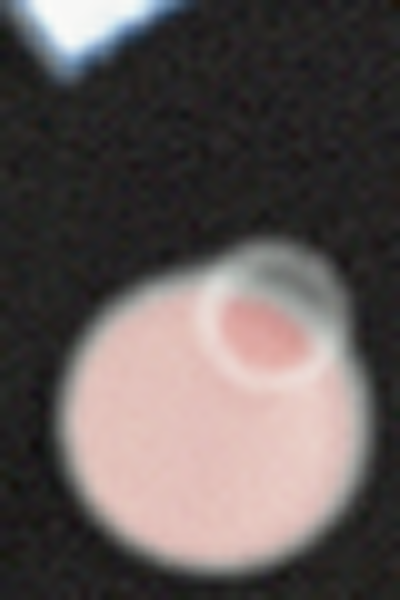

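View pics/dr.png

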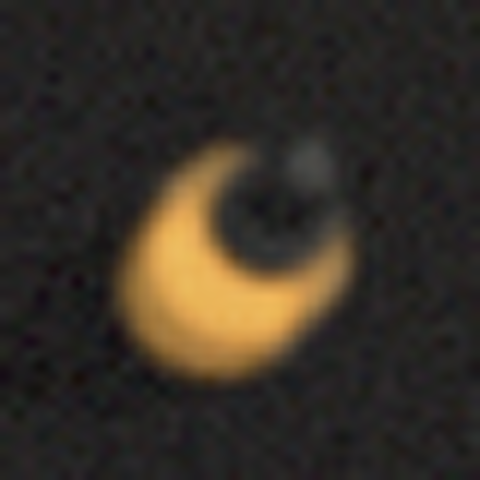

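View pics/drs.png

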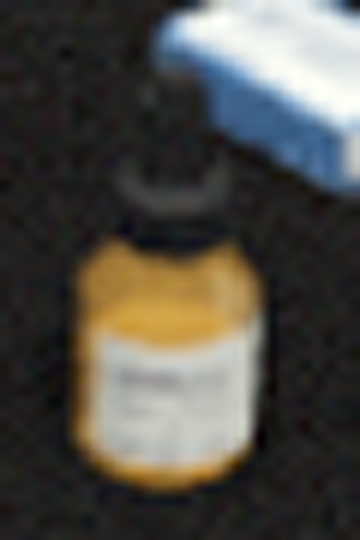

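```bash
cat > ov.py <<'E'
from h import *
def circ(c,z,r): a=np.linspace(0,2*np.pi,60); return np.c_[c[0]+r*np.cos(a),c[1]+r*np.sin(a),0*a+z]
SH={'pot':((0,.017),(.032,.0185),(.042,.0185)),'sb':((0,.024),(.063,.0175),(.075,.0175)),'dr':((0,.017),(.05,.017),(.084,.0085)),'fl':((0,.034),(.056,.0145),(.108,.0145))}
def over(ims,pos,z0=0):
    for n,im in ims.items():
        S=4
        b=cv2.resize(im,None,fx=S,fy=S,interpolation=cv2.INTER_CUBIC)
        for k,p in pos.items():
            for z,r in SH[k]:
                q=proj(n,circ(p,z+(p[2] if len(p)>2 else z0),r)); q=((q+.5)*S-.5)
                cv2.polylines(b,[np.int32(q.round()).reshape(-1,1,2)],True,(0,255,0),1)
        yield n,b
E
python3 - <<'E'
from ov import *
print("fl rim",onz("top",(356.85,196.05),.108),"foot",onz("top",(351.05,206.35),.002),"side rim",onz("side",(304.6,217.),.108))
print("dr",onz("top",(399.1,181),.025))
pos=dict(pot=(.4677,-.4018),sb=(.4005,-.291),dr=onz("top",(399.1,181),.025)[:2],fl=onz("top",(356.85,196.05),.108)[:2])
pos['fl']=(pos['fl']+onz("top",(351.05,206.35),.002)[:2])/2
for n,b in over({n:cv2.imread(f"pics/{n}0.png") for n in("top","side")},pos):
    x,y=(330,160) if n=="top" else (230,200)
    cv2.imwrite(f"pics/ov_{n}.png",b[y*4:(y+125)*4,x*4:(x+130)*4])
E
```

```text
fl rim [ 0.5278378  -0.28762471  0.108     ] foot [ 0.52985376 -0.28851552  0.002     ] side rim [ 0.52734468 -0.2855517   0.108     ]
dr [ 0.57596019 -0.39304948  0.025     ]
```

View pics/ov_top.png

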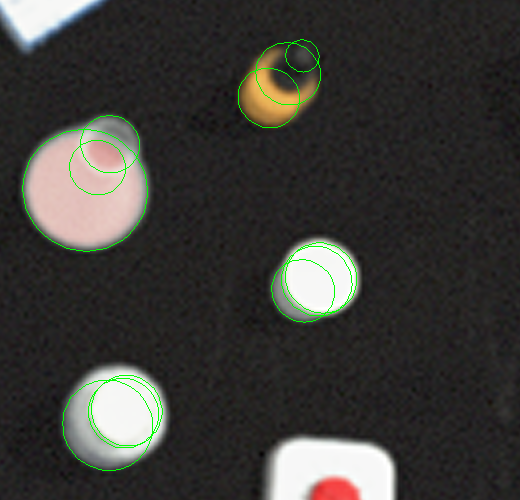

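View pics/ov_side.png

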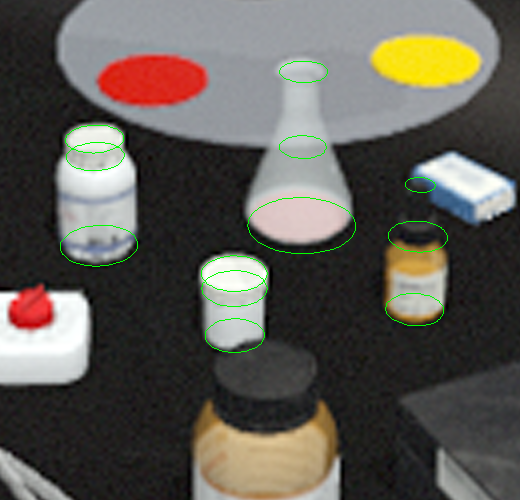

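```bash
cat > plan.py <<'E'
from h import *
def yawof(q): # tool x dir
    from scipy.spatial.transform import Rotation as R
    M=R.from_quat([q[1],q[2],q[3],q[0]]).as_matrix(); return np.degrees(np.arctan2(M[1,0],M[0,0])),M
def plan(xyz,yaw,step=.045,n=None,cur=None):
    s=manip.get_state(); p=s['position'] if cur is None else np.array(cur[0]); a=yawof(s['ee_rot'])[0] if cur is None else cur[1]
    d=np.array(xyz)-p; dy=(yaw-a+180)%360-180
    n=n or int(max(np.ceil(np.linalg.norm(d)/step),np.ceil(abs(dy)/8.5),1))
    print("clock",round(s['clock'],2),"pos",p.round(4),"yaw",round(a,2),"F",s['contact_force'].round(1),"w",round(s['width'],4),"n",n)
    for i in range(n):
        f=np.radians(a); x=np.array([np.cos(f),np.sin(f),0]);y=np.array([np.sin(f),-np.cos(f),0])
        dd=d/n; print('{"slide":[%.4f,%.4f,%.4f],"spin":%.2f}'%(dd@x,dd@y,-dd[2],-dy/n),end=",\n" if i%8==7 else ","); a+=dy/n
    print()
E
python3 - <<'E'
from plan import *
print("wash foot",onz("top",(381.5,132),.01), "cap",onz("top",(391,104),.14),"timer",onz("top",(412.5,285.5),.038))
for c in((381.5,),):pass
print(yawof(manip.get_state()['ee_rot'])[1].round(3))
plan((.6375,-.275,.15),30.5)
plan((.6375,-.275,.15),120.5)
E
```

```text
wash foot [ 0.69461999 -0.36765539  0.01      ] cap [ 0.70476803 -0.36473725  0.14      ] timer [ 0.35164393 -0.39708677  0.038     ]
[[ 0.947  0.321 -0.   ]
 [ 0.321 -0.947  0.002]
 [ 0.    -0.002 -1.   ]]
clock 0.1 pos [ 0.1845 -0.5441  0.2305] yaw 18.72 F [-0.1 -0.  -0.6] w 0.0855 n 12
{"slide":[0.0430,-0.0091,0.0067],"spin":-0.98},{"slide":[0.0431,-0.0084,0.0067],"spin":-0.98},{"slide":[0.0432,-0.0076,0.0067],"spin":-0.98},{"slide":[0.0434,-0.0069,0.0067],"spin":-0.98},{"slide":[0.0435,-0.0062,0.0067],"spin":-0.98},{"slide":[0.0436,-0.0054,0.0067],"spin":-0.98},{"slide":[0.0437,-0.0047,0.0067],"spin":-0.98},{"slide":[0.0437,-0.0039,0.0067],"spin":-0.98},
{"slide":[0.0438,-0.0032,0.0067],"spin":-0.98},{"slide":[0.0438,-0.0024,0.0067],"spin":-0.98},{"slide":[0.0439,-0.0017,0.0067],"spin":-0.98},{"slide":[0.0439,-0.0009,0.0067],"spin":-0.98},
clock 0.1 pos [ 0.1845 -0.5441  0.2305] yaw 18.72 F [-0.1 -0.  -0.6] w 0.0855 n 12
{"slide":[0.0430,-0.0091,0.0067],"spin":-8.48},{"slide":[0.0438,-0.0027,0.0067],"spin":-8.48},{"slide":[0.0437,0.0038,0.0067],"spin":-8.48},{"slide":[0.0427,0.0102,0.0067],"spin":-8.48},{"slide":[0.0407,0.0164,0.0067],"spin":-8.48},{"slide":[0.0379,0.0222,0.0067],"spin":-8.48},{"slide":[0.0342,0.0276,0.0067],"spin":-8.48},{"slide":[0.0297,0.0323,0.0067],"spin":-8.48},
{"slide":[0.0246,0.0363,0.0067],"spin":-8.48},{"slide":[0.0190,0.0396,0.0067],"spin":-8.48},{"slide":[0.0130,0.0420,0.0067],"spin":-8.48},{"slide":[0.0066,0.0434,0.0067],"spin":-8.48},
```

>>> servo_tool(
  increments=[
    {"slide": [0.043, -0.009, 0.006], "spin": -1},
    {"slide": [0.043, -0.008, 0.006], "spin": -1},
    {"slide": [0.043, -0.008, 0.006], "spin": -1},
    {"slide": [0.043, -0.007, 0.006], "spin": -1},
    {"slide": [0.044, -0.006, 0.006], "spin": -1},
    {"slide": [0.044, -0.005, 0.006], "spin": -1},
    {"slide": [0.044, -0.005, 0.006], "spin": -1},
    {"slide": [0.044, -0.004, 0.006], "spin": -1},
  ],
  hand=1,
  newtons=40,
)

```text
clock: 0.9
position: [0.4884, -0.3633, 0.1826]
ee_rot: [-0.0, 0.973, 0.231, -0.0]
contact_force: [-0.2, -0.2, 0.1]
width: 0.0854
```

>>> servo_tool(
  increments=[
    {"slide": [0.044, -0.003, 0.007], "spin": -1},
    {"slide": [0.044, -0.002, 0.007], "spin": -1},
    {"slide": [0.044, -0.002, 0.007], "spin": -1},
    {"slide": [0.044, -0.001, 0.007], "spin": -1},
    {"slide": [0, 0, 0]},
    {"slide": [0, 0, 0]},
  ],
)

```text
$.increments[4]: bad value
```

Run:
```python
from plan import *
plan((.6375,-.275,.05),31,n=4)
```

```text
clock 0.9 pos [ 0.4884 -0.3633  0.1826] yaw 26.77 F [-0.2 -0.2  0.1] w 0.0854 n 4
{"slide":[0.0432,-0.0029,0.0332],"spin":-1.06},{"slide":[0.0433,-0.0021,0.0332],"spin":-1.06},{"slide":[0.0433,-0.0013,0.0332],"spin":-1.06},{"slide":[0.0433,-0.0005,0.0332],"spin":-1.06},
```

>>> servo_tool(
  increments=[
    {"slide": [0.043, -0.003, 0.01], "spin": -1},
    {"slide": [0.043, -0.002, 0.01], "spin": -1},
    {"slide": [0.043, -0.001, 0.02], "spin": -1},
    {"slide": [0.043, 0, 0.04], "spin": -1},
    {"slide": [0, 0, 0.04], "spin": 0},
    {"slide": [0, 0, 0.02], "spin": 0},
    {"slide": [0, 0, 0], "spin": 0},
  ],
)

```text
clock: 1.6
position: [0.6278, -0.2791, 0.0445]
ee_rot: [-0.003, 0.964, 0.265, -0.003]
contact_force: [-0.8, 0.9, -0.9]
width: 0.0855
```

Run:
```python
from plan import *
plan((.6375,-.275,.004),30.5,n=2)
t=eyes.get_image("top");s=eyes.get_image("side")
crop(t,290,100,130,130,4,"pics/t1.png");crop(s,270,170,130,110,5,"pics/s1.png")
```

```text
clock 1.6 pos [ 0.6278 -0.2791  0.0445] yaw 30.77 F [-0.8  0.9 -0.9] w 0.0855 n 2
{"slide":[0.0052,0.0007,0.0202],"spin":0.14},{"slide":[0.0052,0.0007,0.0202],"spin":0.14},
```

View pics/t1.png

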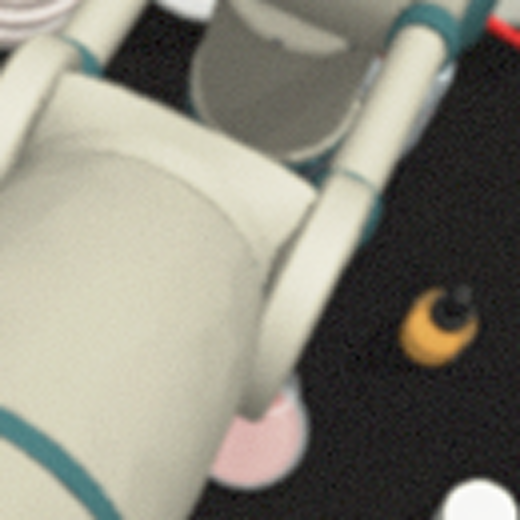

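View pics/s1.png

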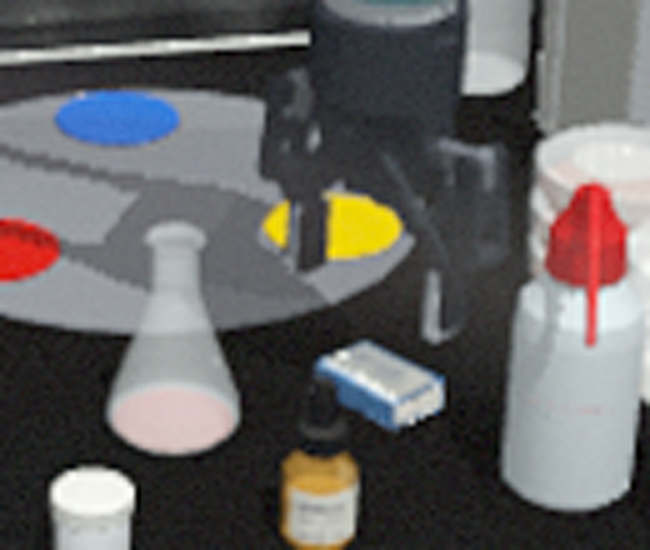

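>>> servo_tool(
  increments=[
    {"slide": [0.0105, 0.0015, 0.01], "spin": 0},
    {"slide": [0, 0, 0.01], "spin": 0},
    {"slide": [0, 0, 0], "spin": 0},
  ],
)

```text
clock: 2.0
position: [0.6398, -0.2767, 0.0283]
ee_rot: [-0.001, 0.964, 0.265, -0.001]
contact_force: [-1.1, 0.4, -0.4]
width: 0.0857
```

Run:
```python
from plan import *
plan((.6375,-.275,.002),30.5,n=2)
s=eyes.get_image("side")
crop(s,290,170,120,110,5,"pics/s2.png")
```

```text
clock 2.0 pos [ 0.6398 -0.2767  0.0283] yaw 30.73 F [-1.1  0.4 -0.4] w 0.0857 n 2
{"slide":[-0.0005,-0.0013,0.0132],"spin":0.12},{"slide":[-0.0005,-0.0013,0.0132],"spin":0.12},
```

View pics/s2.png

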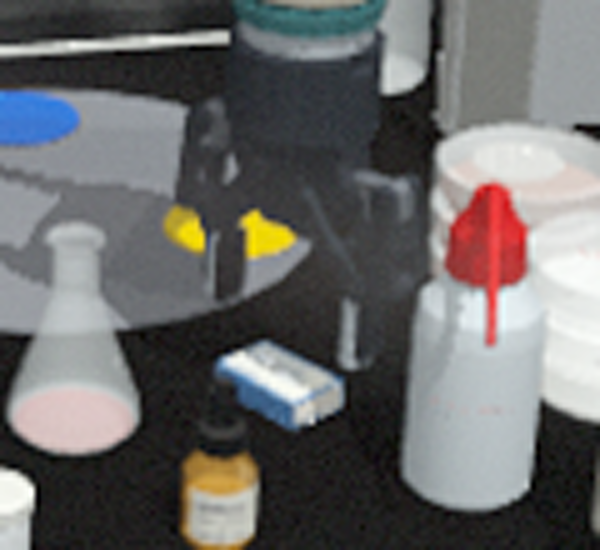

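>>> servo_tool(
  increments=[
    {"slide": [-0.001, -0.0025, 0.01], "spin": 0},
    {"slide": [0, 0, 0.01], "spin": 0},
    {"slide": [0, 0, 0.006], "spin": 0},
    {"slide": [0, 0, 0], "spin": 0},
    {"slide": [0, 0, 0], "spin": 0},
  ],
)

```text
clock: 2.55
position: [0.638, -0.2755, 0.0029]
ee_rot: [-0.0, 0.964, 0.265, -0.0]
contact_force: [-0.1, -0.2, 0.3]
width: 0.0855
```

Run:
```python
from plan import *
plan((.6375,-.275,.000),30.5,n=1)
s=eyes.get_image("side")
crop(s,290,170,120,110,5,"pics/s3.png")
```

```text
clock 2.55 pos [ 0.638  -0.2755  0.0029] yaw 30.72 F [-0.1 -0.2  0.3] w 0.0855 n 1
{"slide":[-0.0002,-0.0007,0.0029],"spin":0.22},
```

View pics/s3.png

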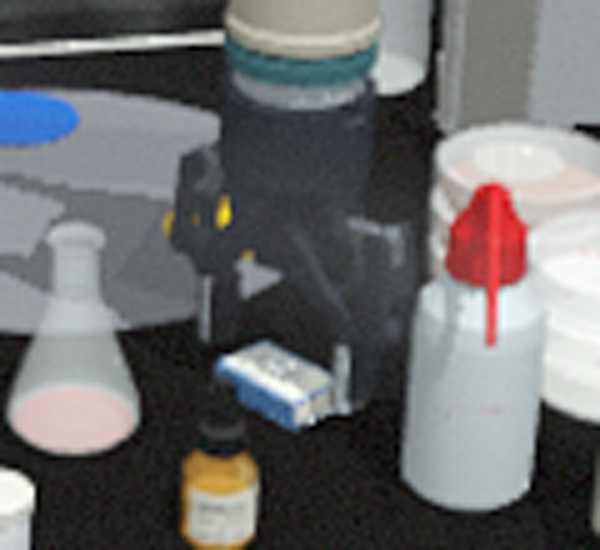

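>>> servo_tool(
  increments=[
    {"slide": [0, 0, 0.003], "spin": 0},
    {"slide": [0, 0, 0], "spin": 0},
    {"slide": [0, 0, 0], "spin": 0},
    {"slide": [0, 0, 0], "spin": 0},
    {"slide": [0, 0, 0], "spin": 0},
    {"slide": [0, 0, 0], "spin": 0},
  ],
  hand=0,
  newtons=30,
)

```text
clock: 3.2
position: [0.6382, -0.2755, 0.0004]
ee_rot: [0.0, 0.964, 0.265, 0.0]
contact_force: [-0.4, 1.4, 0.3]
width: 0.0556
```

>>> servo_tool(
  increments=[
    {"slide": [0, 0, 0], "spin": 0},
    {"slide": [0, 0, -0.005], "spin": 0},
    {"slide": [0, 0, -0.015], "spin": 0},
    {"slide": [0, 0, -0.02], "spin": 0},
    {"slide": [0, 0, 0], "spin": 0},
  ],
)

```text
clock: 3.7
position: [0.6405, -0.2767, 0.0442]
ee_rot: [0.003, 0.964, 0.265, 0.003]
contact_force: [0.4, -0.7, 0.0]
width: 0.0558
```

Run:
```python
from plan import *
plan((.660,-.0855,.04),30.5)
s=eyes.get_image("side")
crop(s,290,150,120,110,5,"pics/s4.png")
```

```text
clock 3.7 pos [ 0.6405 -0.2767  0.0442] yaw 30.73 F [ 0.4 -0.7  0. ] w 0.0558 n 5
{"slide":[0.0229,-0.0309,0.0008],"spin":0.05},{"slide":[0.0229,-0.0309,0.0008],"spin":0.05},{"slide":[0.0228,-0.0309,0.0008],"spin":0.05},{"slide":[0.0228,-0.0309,0.0008],"spin":0.05},{"slide":[0.0228,-0.0310,0.0008],"spin":0.05},
```

View pics/s4.png

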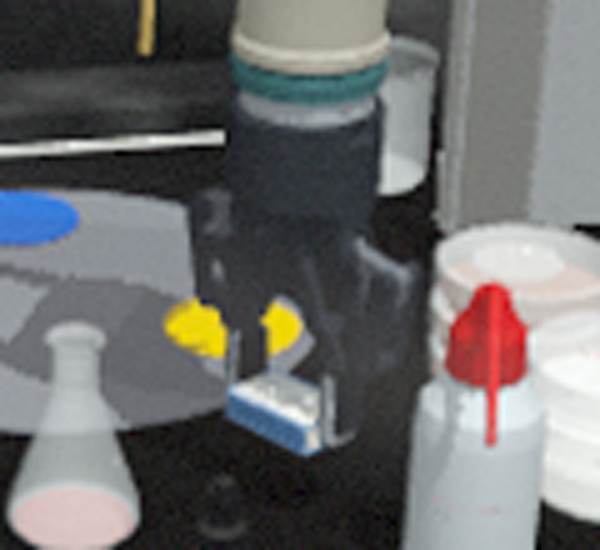

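>>> servo_tool(
  increments=[
    {"slide": [0.01, -0.014, 0], "spin": 0},
    {"slide": [0.02, -0.026, 0], "spin": 0},
    {"slide": [0.021, -0.03, 0], "spin": 0},
    {"slide": [0.021, -0.03, 0], "spin": 0},
    {"slide": [0.02, -0.026, 0], "spin": 0},
    {"slide": [0.016, -0.02, 0], "spin": 0},
    {"slide": [0.006, -0.008, 0], "spin": 0},
    {"slide": [0, 0, 0], "spin": 0},
  ],
)

```text
clock: 4.55
position: [0.6567, -0.0827, 0.0395]
ee_rot: [-0.0, 0.964, 0.266, -0.001]
contact_force: [0.3, -0.8, -0.3]
width: 0.0555
```

Run:
```python
from plan import *
plan((.660,-.0855,.008),30.7,n=2)
```

```text
clock 4.55 pos [ 0.6567 -0.0827  0.0395] yaw 30.88 F [ 0.3 -0.8 -0.3] w 0.0555 n 2
{"slide":[0.0007,0.0020,0.0157],"spin":0.09},{"slide":[0.0007,0.0020,0.0157],"spin":0.09},
```

>>> servo_tool(
  increments=[
    {"slide": [0.0015, 0.004, 0.01], "spin": 0},
    {"slide": [0, 0, 0.01], "spin": 0},
    {"slide": [0, 0, 0], "spin": 0},
    {"slide": [0, 0, 0], "spin": 0},
  ],
)

```text
clock: 4.95
position: [0.6601, -0.0885, 0.0192]
ee_rot: [-0.0, 0.964, 0.264, -0.001]
contact_force: [-0.1, -0.1, 0.1]
width: 0.0554
```

Run:
```python
from plan import *
plan((.660,-.0855,.0075),30.7,n=1)
s=eyes.get_image("side")
crop(s,290,160,100,80,6,"pics/s5.png")
```

```text
clock 4.95 pos [ 0.6601 -0.0885  0.0192] yaw 30.64 F [-0.1 -0.1  0.1] w 0.0554 n 1
{"slide":[0.0015,-0.0026,0.0117],"spin":-0.06},
```

View pics/s5.png

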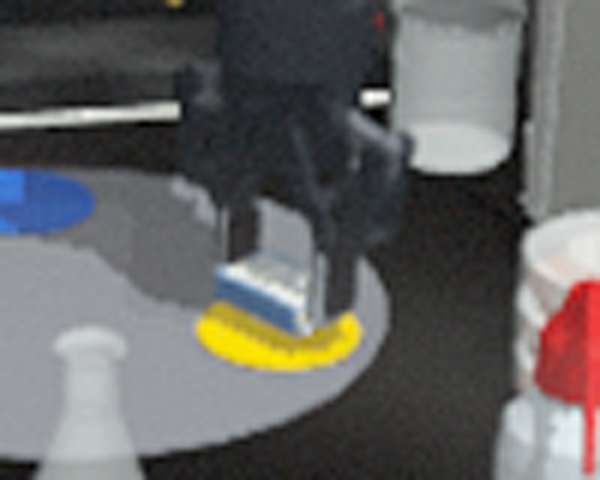

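>>> servo_tool(
  increments=[
    {"slide": [0.0015, -0.0026, 0.005], "spin": 0},
    {"slide": [0, 0, 0.004], "spin": 0},
    {"slide": [0, 0, 0.002], "spin": 0},
    {"slide": [0, 0, 0], "spin": 0},
    {"slide": [0, 0, 0], "spin": 0},
  ],
)

```text
clock: 5.5
position: [0.6608, -0.0845, 0.0092]
ee_rot: [0.0, 0.964, 0.265, 0.0]
contact_force: [-0.6, 0.2, -0.2]
width: 0.0551
```

Run:
```python
from plan import *
plan((.660,-.0855,.0065),30.7,n=1)
```

```text
clock 5.5 pos [ 0.6608 -0.0845  0.0092] yaw 30.73 F [-0.6  0.2 -0.2] w 0.0551 n 1
{"slide":[-0.0012,0.0005,0.0027],"spin":0.03},
```

>>> servo_tool(
  increments=[
    {"slide": [-0.001, 0.0005, 0.002], "spin": 0},
    {"slide": [0, 0, 0.001], "spin": 0},
    {"slide": [0, 0, 0], "spin": 0},
    {"slide": [0, 0, 0], "spin": 0},
  ],
)

```text
clock: 5.9
position: [0.6601, -0.0855, 0.0064]
ee_rot: [0.0, 0.964, 0.265, 0.0]
contact_force: [-0.8, -0.8, 1.8]
width: 0.0554
```

Run:
```python
from plan import *
plan((.660,-.0855,.0065),30.7,n=1)
```

```text
clock 5.9 pos [ 0.6601 -0.0855  0.0064] yaw 30.73 F [-0.8 -0.8  1.8] w 0.0554 n 1
{"slide":[-0.0001,-0.0001,-0.0001],"spin":0.03},
```

>>> servo_tool(
  increments=[
    {"slide": [0, 0, 0], "spin": 0},
    {"slide": [0, 0, 0], "spin": 0},
    {"slide": [0, 0, 0], "spin": 0},
    {"slide": [0, 0, -0.01], "spin": 0},
    {"slide": [0, 0, -0.03], "spin": 0},
    {"slide": [0, 0, -0.04], "spin": 0},
    {"slide": [0, 0, -0.04], "spin": 0},
    {"slide": [0, 0, 0], "spin": 0},
  ],
  hand=1,
)

```text
clock: 6.7
position: [0.6644, -0.0864, 0.1339]
ee_rot: [0.003, 0.964, 0.265, 0.006]
contact_force: [0.9, -0.0, 1.0]
width: 0.0852
```

Run:
```python
from plan import *
plan((.4677,-.4018,.13),30.7)
s=eyes.get_image("side")
crop(s,290,160,100,80,6,"pics/s6.png")
```

```text
clock 6.7 pos [ 0.6644 -0.0864  0.1339] yaw 30.73 F [ 0.9 -0.   1. ] w 0.0852 n 9
{"slide":[-0.0367,0.0190,0.0004],"spin":0.00},{"slide":[-0.0367,0.0190,0.0004],"spin":0.00},{"slide":[-0.0367,0.0190,0.0004],"spin":0.00},{"slide":[-0.0367,0.0190,0.0004],"spin":0.00},{"slide":[-0.0367,0.0190,0.0004],"spin":0.00},{"slide":[-0.0367,0.0190,0.0004],"spin":0.00},{"slide":[-0.0367,0.0190,0.0004],"spin":0.00},{"slide":[-0.0367,0.0190,0.0004],"spin":0.00},
{"slide":[-0.0367,0.0190,0.0004],"spin":0.00},
```

View pics/s6.png

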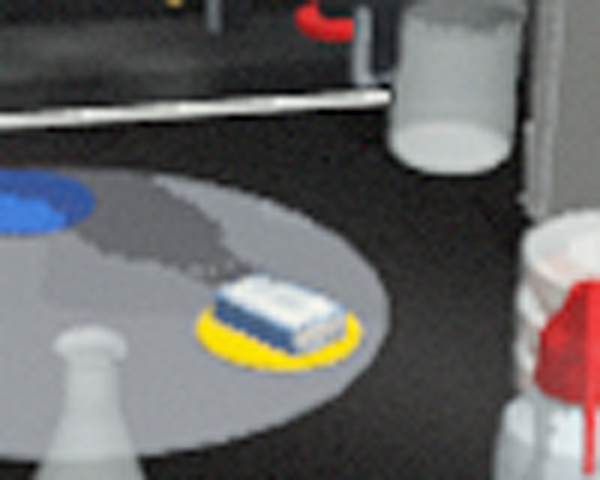

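>>> servo_tool(
  increments=[
    {"slide": [-0.02, 0.01, -0.02], "spin": 0},
    {"slide": [-0.036, 0.019, -0.02], "spin": 0},
    {"slide": [-0.038, 0.02, 0], "spin": 0},
    {"slide": [-0.038, 0.02, 0], "spin": 0},
    {"slide": [-0.038, 0.02, 0], "spin": 0},
    {"slide": [-0.038, 0.02, 0], "spin": 0},
    {"slide": [-0.038, 0.02, 0], "spin": 0},
    {"slide": [-0.036, 0.018, 0], "spin": 0},
  ],
)

```text
clock: 7.55
position: [0.4911, -0.3569, 0.1653]
ee_rot: [-0.001, 0.964, 0.265, -0.001]
contact_force: [0.7, 0.5, -0.2]
width: 0.0854
```

>>> servo_tool(
  increments=[
    {"slide": [-0.03, 0.014, 0.02], "spin": 0},
    {"slide": [-0.016, 0.009, 0.03], "spin": 0},
    {"slide": [0, 0, 0.03], "spin": 0},
    {"slide": [0, 0, 0.02], "spin": 0},
    {"slide": [0, 0, 0], "spin": 0},
    {"slide": [0, 0, 0], "spin": 0},
  ],
)

```text
clock: 8.15
position: [0.4648, -0.3988, 0.0658]
ee_rot: [-0.001, 0.964, 0.265, -0.0]
contact_force: [-0.3, -1.3, 0.1]
width: 0.0855
```

Run:
```python
from plan import *
plan((.4677,-.4018,.012),30.7,n=2)
s=eyes.get_image("side")
crop(s,220,170,120,120,5,"pics/s7.png")
t=eyes.get_image("top");crop(t,220,120,80,60,8,"pics/t7.png")
```

```text
clock 8.15 pos [ 0.4648 -0.3988  0.0658] yaw 30.73 F [-0.3 -1.3  0.1] w 0.0855 n 2
{"slide":[0.0005,0.0020,0.0269],"spin":0.01},{"slide":[0.0005,0.0020,0.0269],"spin":0.01},
```

View pics/s7.png

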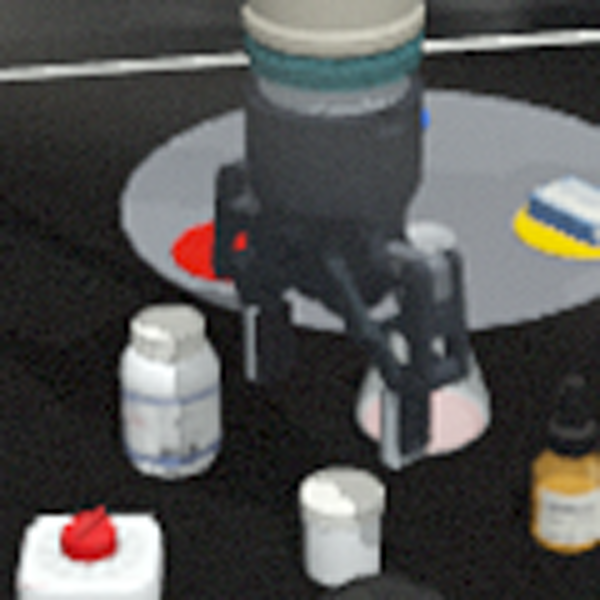

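View pics/t7.png

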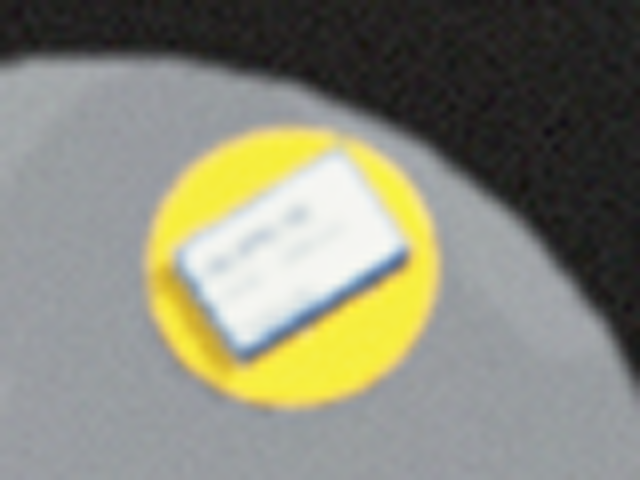

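>>> servo_tool(
  increments=[
    {"slide": [0.001, 0.004, 0.015], "spin": 0},
    {"slide": [0, 0, 0.02], "spin": 0},
    {"slide": [0, 0, 0.013], "spin": 0},
    {"slide": [0, 0, 0.004], "spin": 0},
    {"slide": [0, 0, 0], "spin": 0},
    {"slide": [0, 0, 0], "spin": 0},
    {"slide": [0, 0, 0], "spin": 0},
  ],
)

```text
clock: 8.95
position: [0.4684, -0.4026, 0.0151]
ee_rot: [0.001, 0.964, 0.265, 0.0]
contact_force: [-0.4, 0.2, 0.2]
width: 0.0851
```

Run:
```python
from plan import *
plan((.4677,-.4018,.012),30.7,n=1)
s=eyes.get_image("side")
crop(s,240,190,100,120,5,"pics/s8.png")
b=np.array([(175,257),(340,150),(410,250),(243,355)]);b=(b+.5)/8-.5+[220,120]
q=np.array([onz("top",p,.022) for p in b]);print(q.mean(0),np.degrees(np.arctan2(*(q[1]-q[0])[1::-1])))
```

```text
clock 8.95 pos [ 0.4684 -0.4026  0.0151] yaw 30.72 F [-0.4  0.2  0.2] w 0.0851 n 1
{"slide":[-0.0002,-0.0011,0.0031],"spin":0.02},
[ 0.65909759 -0.08675868  0.022     ] -58.16438769071853
```

View pics/s8.png

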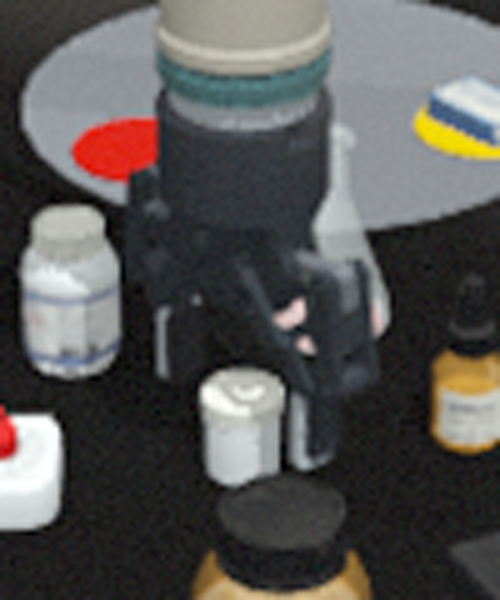

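>>> servo_tool(
  increments=[
    {"slide": [0, -0.001, 0.002], "spin": 0},
    {"slide": [0, 0, 0], "spin": 0},
    {"slide": [0, 0, 0], "spin": 0},
    {"slide": [0, 0, 0], "spin": 0},
    {"slide": [0, 0, 0], "spin": 0},
    {"slide": [0, 0, 0], "spin": 0},
    {"slide": [0, 0, 0], "spin": 0},
    {"slide": [0, 0, 0], "spin": 0},
  ],
  hand=0,
)

```text
clock: 9.8
position: [0.4675, -0.4013, 0.0125]
ee_rot: [0.0, 0.964, 0.265, 0.0]
contact_force: [0.0, 1.1, 4.0]
width: 0.0356
```

Run:
```python
from plan import *
plan((.4677,-.4018,.012),30.7,n=1)
s=eyes.get_image("side")
crop(s,240,190,100,120,5,"pics/s9.png")
```

```text
clock 9.8 pos [ 0.4675 -0.4013  0.0125] yaw 30.73 F [0.  1.1 4. ] w 0.0356 n 1
{"slide":[-0.0001,0.0006,0.0005],"spin":0.03},
```

View pics/s9.png

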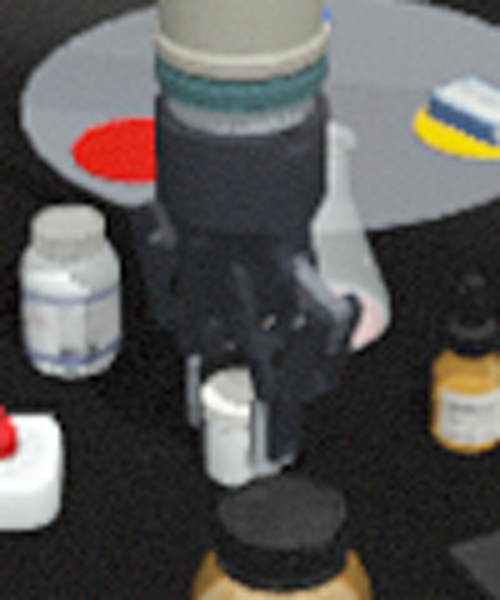

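>>> servo_tool(
  increments=[
    {"slide": [0, 0, -0.005], "spin": 0},
    {"slide": [0, 0, -0.015], "spin": 0},
    {"slide": [0, 0, -0.03], "spin": 0},
    {"slide": [0, 0, -0.04], "spin": 0},
    {"slide": [0, 0, -0.04], "spin": 0},
    {"slide": [0, 0, -0.03], "spin": 0},
    {"slide": [0, 0, 0], "spin": 0},
    {"slide": [0, 0, 0], "spin": 0},
  ],
)

```text
clock: 10.65
position: [0.4676, -0.4014, 0.1729]
ee_rot: [0.001, 0.964, 0.265, 0.0]
contact_force: [0.2, 0.9, -0.5]
width: 0.0356
```

Run:
```python
from plan import *
plan((.659,-.0865,.165),30.7)
s=eyes.get_image("side")
crop(s,220,120,120,120,5,"pics/s10.png")
```

```text
clock 10.65 pos [ 0.4676 -0.4014  0.1729] yaw 30.72 F [ 0.2  0.9 -0.5] w 0.0356 n 9
{"slide":[0.0362,-0.0192,0.0009],"spin":0.00},{"slide":[0.0362,-0.0192,0.0009],"spin":0.00},{"slide":[0.0362,-0.0192,0.0009],"spin":0.00},{"slide":[0.0362,-0.0192,0.0009],"spin":0.00},{"slide":[0.0362,-0.0192,0.0009],"spin":0.00},{"slide":[0.0362,-0.0192,0.0009],"spin":0.00},{"slide":[0.0362,-0.0192,0.0009],"spin":0.00},{"slide":[0.0362,-0.0192,0.0009],"spin":0.00},
{"slide":[0.0362,-0.0192,0.0009],"spin":0.00},
```

View pics/s10.png

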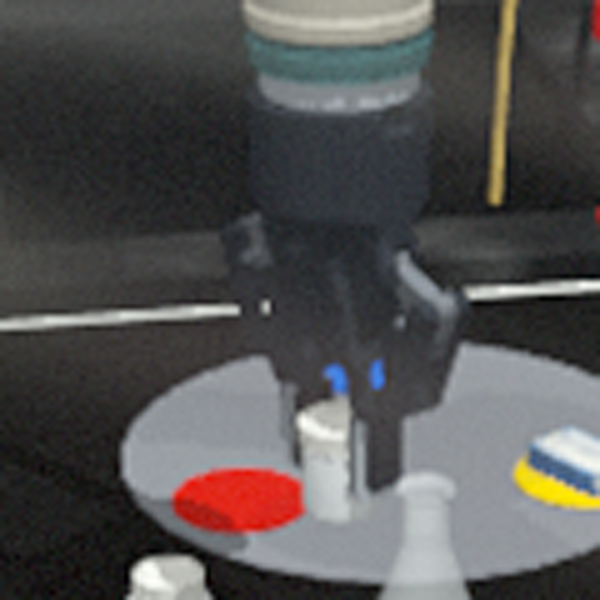

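>>> servo_tool(
  increments=[
    {"slide": [0.012, -0.006, 0], "spin": 0},
    {"slide": [0.024, -0.013, 0], "spin": 0},
    {"slide": [0.03, -0.016, 0], "spin": 0},
    {"slide": [0.03, -0.016, 0], "spin": 0},
    {"slide": [0.03, -0.016, 0], "spin": 0},
    {"slide": [0.03, -0.016, 0], "spin": 0},
    {"slide": [0.03, -0.016, 0], "spin": 0},
    {"slide": [0.03, -0.016, 0], "spin": 0},
  ],
)

```text
clock: 11.5
position: [0.5943, -0.1893, 0.1704]
ee_rot: [-0.001, 0.964, 0.265, -0.001]
contact_force: [-0.0, 0.1, 0.4]
width: 0.0355
```

>>> servo_tool(
  increments=[
    {"slide": [0.03, -0.016, 0], "spin": 0},
    {"slide": [0.03, -0.016, 0], "spin": 0},
    {"slide": [0.026, -0.013, 0.01], "spin": 0},
    {"slide": [0.016, -0.009, 0.02], "spin": 0},
    {"slide": [0.008, -0.004, 0.02], "spin": 0},
    {"slide": [0, 0, 0.02], "spin": 0},
    {"slide": [0, 0, 0.01], "spin": 0},
    {"slide": [0, 0, 0], "spin": 0},
  ],
)

```text
clock: 12.3
position: [0.6574, -0.0849, 0.0893]
ee_rot: [-0.001, 0.964, 0.265, -0.003]
contact_force: [-0.9, -0.7, -0.4]
width: 0.0354
```

Run:
```python
from plan import *
plan((.659,-.0865,.036),30.7,n=2)
s=eyes.get_image("side")
crop(s,280,130,100,110,5,"pics/s11.png")
```

```text
clock 12.3 pos [ 0.6574 -0.0849  0.0893] yaw 30.75 F [-0.9 -0.7 -0.4] w 0.0354 n 2
{"slide":[0.0003,0.0011,0.0267],"spin":0.02},{"slide":[0.0003,0.0011,0.0267],"spin":0.02},
```

View pics/s11.png

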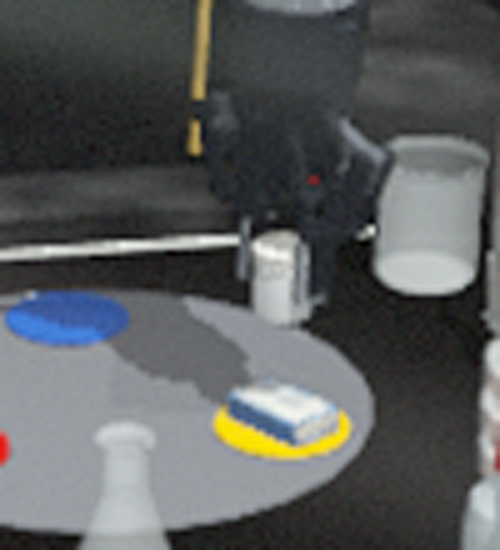

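>>> servo_tool(
  increments=[
    {"slide": [0.0005, 0.002, 0.015], "spin": 0},
    {"slide": [0, 0, 0.015], "spin": 0},
    {"slide": [0, 0, 0.01], "spin": 0},
    {"slide": [0, 0, 0], "spin": 0},
    {"slide": [0, 0, 0], "spin": 0},
    {"slide": [0, 0, 0], "spin": 0},
  ],
)

```text
clock: 12.95
position: [0.6614, -0.0877, 0.053]
ee_rot: [0.0, 0.964, 0.265, 0.001]
contact_force: [1.2, -0.9, 0.6]
width: 0.0361
```

Run:
```python
from plan import *
plan((.659,-.0865,.036),30.7,n=1)
s=eyes.get_image("side")
crop(s,300,160,70,70,8,"pics/s12.png")
```

```text
clock 12.95 pos [ 0.6614 -0.0877  0.053 ] yaw 30.71 F [ 1.2 -0.9  0.6] w 0.0361 n 1
{"slide":[-0.0014,-0.0022,0.0170],"spin":0.01},
```

View pics/s12.png

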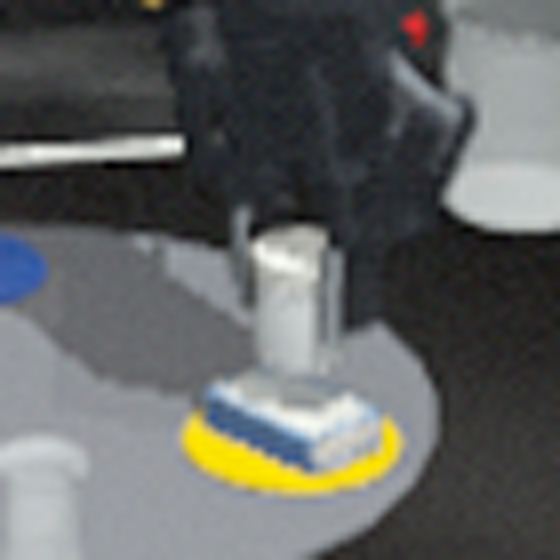

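>>> servo_tool(
  increments=[
    {"slide": [-0.0014, -0.002, 0.006], "spin": 0},
    {"slide": [0, 0, 0.006], "spin": 0},
    {"slide": [0, 0, 0], "spin": 0},
    {"slide": [0, 0, 0], "spin": 0},
    {"slide": [0, 0, 0], "spin": 0},
  ],
)

```text
clock: 13.5
position: [0.6586, -0.0865, 0.0403]
ee_rot: [0.0, 0.964, 0.265, 0.0]
contact_force: [0.7, 0.3, 0.2]
width: 0.0362
```

Run:
```python
from plan import *
plan((.659,-.0865,.036),30.7,n=1)
s=eyes.get_image("side")
crop(s,300,160,70,70,8,"pics/s13.png")
```

```text
clock 13.5 pos [ 0.6586 -0.0865  0.0403] yaw 30.73 F [0.7 0.3 0.2] w 0.0362 n 1
{"slide":[0.0003,0.0002,0.0043],"spin":0.03},
```

View pics/s13.png

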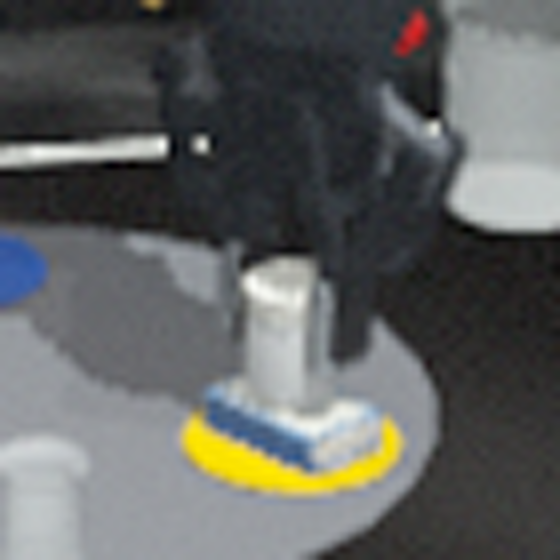

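Run:
```python
from h import *
for z in(.028,.070):print((proj("side",[.6586,-.0865,z])[0]-[300,160]+.5)*8)
```

```text
[290.32081781 387.80667489]
[294.81933064 281.74786773]
```

>>> servo_tool(
  increments=[
    {"slide": [0.0003, 0, 0.003], "spin": 0},
    {"slide": [0, 0, 0.0015], "spin": 0},
    {"slide": [0, 0, 0], "spin": 0},
    {"slide": [0, 0, 0], "spin": 0},
  ],
)

```text
clock: 13.95
position: [0.6587, -0.0863, 0.0357]
ee_rot: [0.0, 0.964, 0.265, -0.0]
contact_force: [0.4, 0.3, -0.4]
width: 0.0359
```

>>> servo_tool(
  increments=[
    {"slide": [0, 0, 0.001], "spin": 0},
    {"slide": [0, 0, 0], "spin": 0},
    {"slide": [0, 0, 0], "spin": 0},
  ],
)

```text
clock: 14.25
position: [0.6587, -0.0863, 0.0347]
ee_rot: [0.0, 0.964, 0.265, -0.0]
contact_force: [-0.3, 0.7, 0.5]
width: 0.0356
```

Run:
```python
from plan import *
plan((.659,-.0865,.036),30.7,n=1)
s=eyes.get_image("side")
crop(s,300,160,70,70,8,"pics/s14.png")
```

```text
clock 14.25 pos [ 0.6587 -0.0863  0.0347] yaw 30.72 F [-0.3  0.7  0.5] w 0.0356 n 1
{"slide":[0.0001,0.0003,-0.0013],"spin":0.02},
```

View pics/s14.png

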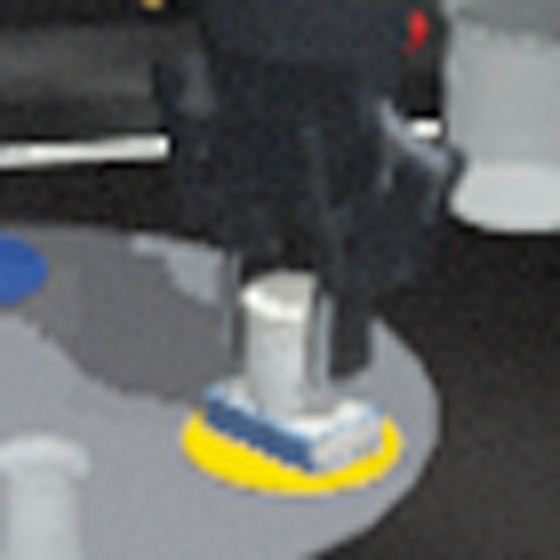

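>>> servo_tool(
  increments=[
    {"slide": [0, 0, 0.0008], "spin": 0},
    {"slide": [0, 0, 0], "spin": 0},
    {"slide": [0, 0, 0], "spin": 0},
  ],
)

```text
clock: 14.6
position: [0.6588, -0.0863, 0.0347]
ee_rot: [0.0, 0.964, 0.265, 0.0]
contact_force: [-1.8, 1.2, 5.2]
width: 0.0359
```

>>> servo_tool(
  increments=[
    {"slide": [0, 0, 0], "spin": 0},
    {"slide": [0, 0, 0], "spin": 0},
    {"slide": [0, 0, 0], "spin": 0},
    {"slide": [0, 0, 0], "spin": 0},
    {"slide": [0, 0, -0.01], "spin": 0},
    {"slide": [0, 0, -0.03], "spin": 0},
    {"slide": [0, 0, -0.04], "spin": 0},
    {"slide": [0, 0, -0.04], "spin": 0},
  ],
  hand=1,
)

```text
clock: 15.4
position: [0.6585, -0.0862, 0.1555]
ee_rot: [-0.0, 0.964, 0.265, -0.0]
contact_force: [0.6, 0.2, 0.7]
width: 0.0855
```

Run:
```python
from plan import *
plan((.5755,-.393,.15),30.7)
s=eyes.get_image("side")
crop(s,300,160,70,70,8,"pics/s15.png")
```

```text
clock 15.4 pos [ 0.6585 -0.0862  0.1555] yaw 30.73 F [0.6 0.2 0.7] w 0.0855 n 8
{"slide":[-0.0285,0.0277,0.0007],"spin":0.00},{"slide":[-0.0285,0.0277,0.0007],"spin":0.00},{"slide":[-0.0285,0.0277,0.0007],"spin":0.00},{"slide":[-0.0285,0.0277,0.0007],"spin":0.00},{"slide":[-0.0285,0.0277,0.0007],"spin":0.00},{"slide":[-0.0285,0.0277,0.0007],"spin":0.00},{"slide":[-0.0285,0.0277,0.0007],"spin":0.00},{"slide":[-0.0285,0.0277,0.0007],"spin":0.00},
```

View pics/s15.png

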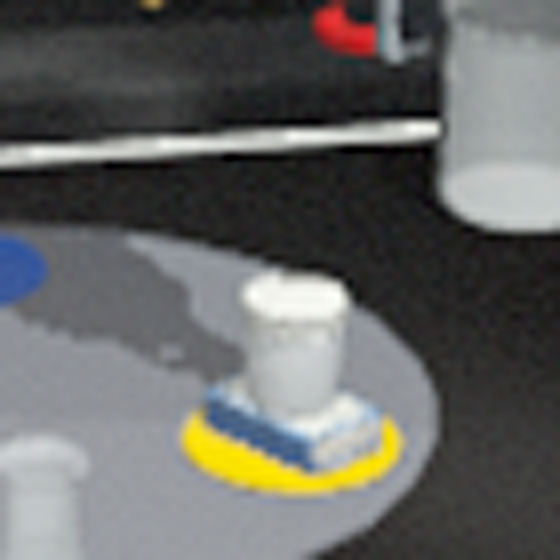

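>>> servo_tool(
  increments=[
    {"slide": [-0.02, 0.02, 0], "spin": 0},
    {"slide": [-0.029, 0.028, 0], "spin": 0},
    {"slide": [-0.03, 0.029, 0], "spin": 0},
    {"slide": [-0.03, 0.029, 0], "spin": 0},
    {"slide": [-0.03, 0.029, 0], "spin": 0},
    {"slide": [-0.03, 0.029, 0], "spin": 0},
    {"slide": [-0.028, 0.027, 0], "spin": 0},
    {"slide": [-0.02, 0.02, 0.01], "spin": 0},
  ],
)

```text
clock: 16.25
position: [0.58, -0.382, 0.146]
ee_rot: [0.002, 0.964, 0.264, 0.001]
contact_force: [0.2, -0.5, -0.1]
width: 0.0854
```

>>> servo_tool(
  increments=[
    {"slide": [-0.011, 0.011, 0.01], "spin": 0},
    {"slide": [0, 0, 0.02], "spin": 0},
    {"slide": [0, 0, 0.01], "spin": 0},
    {"slide": [0, 0, 0], "spin": 0},
    {"slide": [0, 0, 0], "spin": 0},
    {"slide": [0, 0, 0], "spin": 0},
  ],
)

```text
clock: 16.85
position: [0.5771, -0.3933, 0.105]
ee_rot: [0.001, 0.964, 0.265, 0.001]
contact_force: [-0.7, -0.4, -0.5]
width: 0.0854
```

Run:
```python
from plan import *
plan((.5755,-.393,.018),30.7,n=3)
s=eyes.get_image("side")
crop(s,270,160,120,120,5,"pics/s16.png")
t=eyes.get_image("top");crop(t,220,120,80,60,8,"pics/t16.png")
```

```text
clock 16.85 pos [ 0.5771 -0.3933  0.105 ] yaw 30.79 F [-0.7 -0.4 -0.5] w 0.0854 n 3
{"slide":[-0.0004,-0.0003,0.0290],"spin":0.03},{"slide":[-0.0004,-0.0003,0.0290],"spin":0.03},{"slide":[-0.0004,-0.0003,0.0290],"spin":0.03},
```

View pics/s16.png

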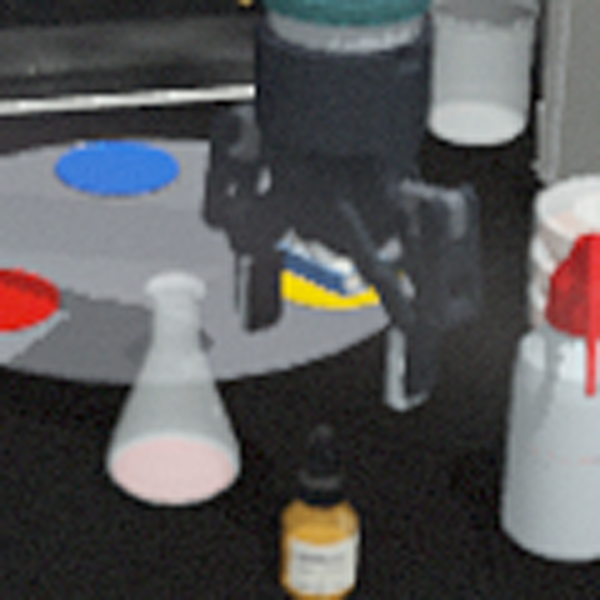

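View pics/t16.png

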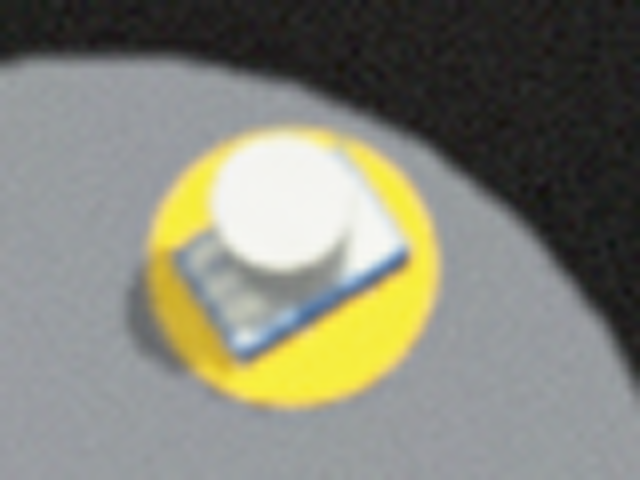

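>>> servo_tool(
  increments=[
    {"slide": [-0.0013, -0.0009, 0.015], "spin": 0},
    {"slide": [0, 0, 0.025], "spin": 0},
    {"slide": [0, 0, 0.02], "spin": 0},
    {"slide": [0, 0, 0.015], "spin": 0},
    {"slide": [0, 0, 0.008], "spin": 0},
    {"slide": [0, 0, 0], "spin": 0},
    {"slide": [0, 0, 0], "spin": 0},
    {"slide": [0, 0, 0], "spin": 0},
  ],
)

```text
clock: 17.75
position: [0.5754, -0.3941, 0.0222]
ee_rot: [0.001, 0.964, 0.265, 0.001]
contact_force: [0.1, -0.3, -0.6]
width: 0.0852
```

Run:
```python
from plan import *
plan((.5755,-.393,.018),30.7,n=1)
s=eyes.get_image("side")
crop(s,280,180,110,110,5,"pics/s17.png")
print(onz("top",(np.array([283,203])+.5)/8-.5+[220,120],.064))
```

```text
clock 17.75 pos [ 0.5754 -0.3941  0.0222] yaw 30.73 F [ 0.1 -0.3 -0.6] w 0.0852 n 1
{"slide":[0.0007,-0.0009,0.0042],"spin":0.03},
[ 0.65883092 -0.08724934  0.064     ]
```

View pics/s17.png

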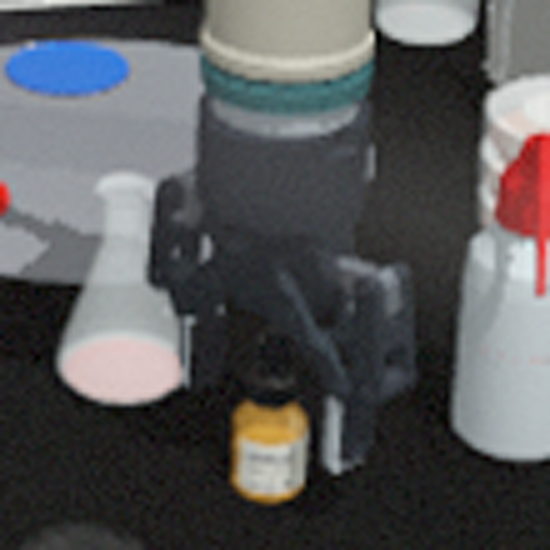

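>>> servo_tool(
  increments=[
    {"slide": [0.0005, -0.001, 0.002], "spin": 0},
    {"slide": [0, 0, 0], "spin": 0},
    {"slide": [0, 0, 0], "spin": 0},
    {"slide": [0, 0, 0], "spin": 0},
    {"slide": [0, 0, 0], "spin": 0},
    {"slide": [0, 0, 0], "spin": 0},
    {"slide": [0, 0, 0], "spin": 0},
    {"slide": [0, 0, 0], "spin": 0},
  ],
  hand=0,
)

```text
clock: 18.6
position: [0.5747, -0.3925, 0.0192]
ee_rot: [0.0, 0.964, 0.265, 0.0]
contact_force: [0.0, -0.0, 2.5]
width: 0.0331
```

>>> servo_tool(
  increments=[
    {"slide": [0, 0, 0], "spin": 0},
    {"slide": [0, 0, -0.005], "spin": 0},
    {"slide": [0, 0, -0.015], "spin": 0},
    {"slide": [0, 0, -0.03], "spin": 0},
    {"slide": [0, 0, -0.04], "spin": 0},
    {"slide": [0, 0, -0.04], "spin": 0},
    {"slide": [0, 0, -0.01], "spin": 0},
    {"slide": [0, 0, 0], "spin": 0},
  ],
)

```text
clock: 19.4
position: [0.5756, -0.3932, 0.1622]
ee_rot: [0.002, 0.964, 0.265, 0.002]
contact_force: [1.2, 0.5, -0.2]
width: 0.0331
```

Run:
```python
from plan import *
plan((.460,-.083,.15),30.7)
s=eyes.get_image("side")
crop(s,270,130,120,120,5,"pics/s18.png")
```

```text
clock 19.4 pos [ 0.5756 -0.3932  0.1622] yaw 30.73 F [ 1.2  0.5 -0.2] w 0.0331 n 8
{"slide":[0.0074,-0.0407,0.0015],"spin":0.00},{"slide":[0.0074,-0.0407,0.0015],"spin":0.00},{"slide":[0.0074,-0.0407,0.0015],"spin":0.00},{"slide":[0.0074,-0.0407,0.0015],"spin":0.00},{"slide":[0.0074,-0.0407,0.0015],"spin":0.00},{"slide":[0.0074,-0.0407,0.0015],"spin":0.00},{"slide":[0.0074,-0.0407,0.0015],"spin":0.00},{"slide":[0.0074,-0.0407,0.0015],"spin":0.00},
```

View pics/s18.png

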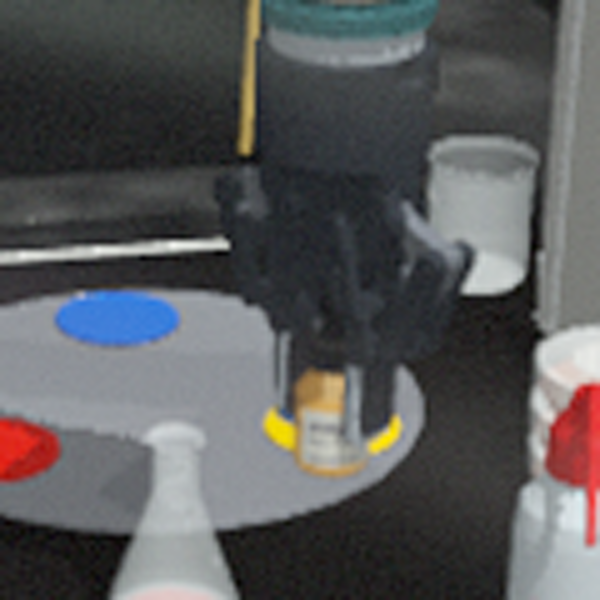

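>>> servo_tool(
  increments=[
    {"slide": [0.002, -0.012, 0], "spin": 0},
    {"slide": [0.004, -0.022, 0], "spin": 0},
    {"slide": [0.005, -0.03, 0], "spin": 0},
    {"slide": [0.006, -0.03, 0], "spin": 0},
    {"slide": [0.006, -0.03, 0], "spin": 0},
    {"slide": [0.006, -0.03, 0], "spin": 0},
    {"slide": [0.005, -0.03, 0], "spin": 0},
    {"slide": [0.006, -0.03, 0], "spin": 0},
  ],
)

```text
clock: 20.25
position: [0.497, -0.1853, 0.1566]
ee_rot: [-0.002, 0.964, 0.265, -0.002]
contact_force: [-0.4, -0.3, -0.7]
width: 0.0335
```

>>> servo_tool(
  increments=[
    {"slide": [0.005, -0.03, 0], "spin": 0},
    {"slide": [0.005, -0.028, 0], "spin": 0},
    {"slide": [0.004, -0.024, 0], "spin": 0},
    {"slide": [0.003, -0.018, 0.01], "spin": 0},
    {"slide": [0.002, -0.011, 0.02], "spin": 0},
    {"slide": [0, 0, 0.02], "spin": 0},
    {"slide": [0, 0, 0.01], "spin": 0},
    {"slide": [0, 0, 0], "spin": 0},
  ],
)

```text
clock: 21.05
position: [0.4568, -0.0819, 0.0967]
ee_rot: [-0.002, 0.964, 0.265, -0.003]
contact_force: [0.8, -0.3, -0.4]
width: 0.0336
```

Run:
```python
from plan import *
plan((.460,-.083,.0255),30.7,n=2)
s=eyes.get_image("side")
crop(s,220,120,120,120,5,"pics/s19.png")
```

```text
clock 21.05 pos [ 0.4568 -0.0819  0.0967] yaw 30.73 F [ 0.8 -0.3 -0.4] w 0.0336 n 2
{"slide":[0.0011,0.0013,0.0356],"spin":0.02},{"slide":[0.0011,0.0013,0.0356],"spin":0.02},
```

View pics/s19.png

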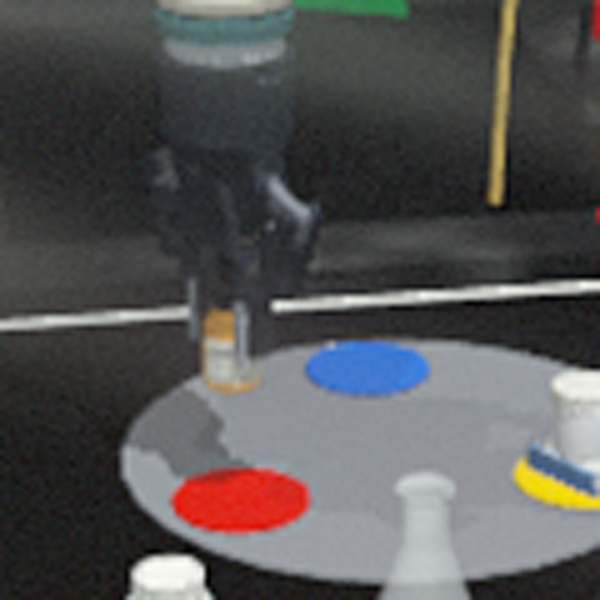

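>>> servo_tool(
  increments=[
    {"slide": [0.001, 0.001, 0.015], "spin": 0},
    {"slide": [0, 0, 0.02], "spin": 0},
    {"slide": [0, 0, 0.015], "spin": 0},
    {"slide": [0, 0, 0.008], "spin": 0},
    {"slide": [0, 0, 0], "spin": 0},
    {"slide": [0, 0, 0], "spin": 0},
    {"slide": [0, 0, 0], "spin": 0},
  ],
)

```text
clock: 21.8
position: [0.4614, -0.0835, 0.0418]
ee_rot: [0.001, 0.964, 0.265, 0.001]
contact_force: [0.1, -0.2, 0.1]
width: 0.0335
```

Run:
```python
from plan import *
plan((.460,-.083,.0255),30.7,n=2)
s=eyes.get_image("side")
crop(s,230,150,80,80,7,"pics/s20.png")
```

```text
clock 21.8 pos [ 0.4614 -0.0835  0.0418] yaw 30.72 F [ 0.1 -0.2  0.1] w 0.0335 n 2
{"slide":[-0.0005,-0.0006,0.0081],"spin":0.01},{"slide":[-0.0005,-0.0006,0.0081],"spin":0.01},
```

View pics/s20.png

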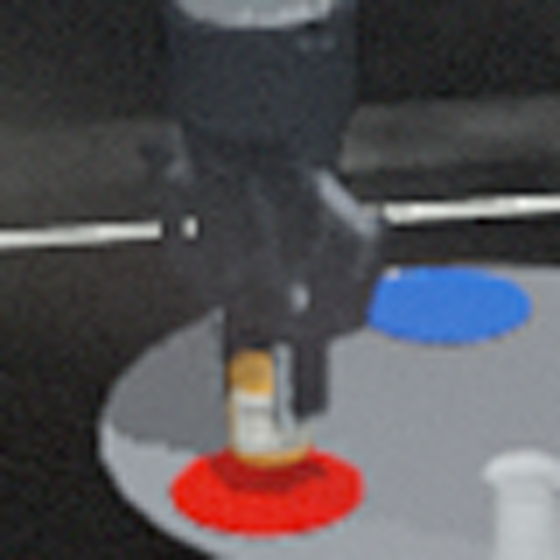

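>>> servo_tool(
  increments=[
    {"slide": [-0.001, -0.0005, 0.007], "spin": 0},
    {"slide": [0, 0, 0.006], "spin": 0},
    {"slide": [0, 0, 0.002], "spin": 0},
    {"slide": [0, 0, 0], "spin": 0},
    {"slide": [0, 0, 0], "spin": 0},
    {"slide": [0, 0, 0], "spin": 0},
  ],
)

```text
clock: 22.45
position: [0.4596, -0.0833, 0.0259]
ee_rot: [0.0, 0.964, 0.265, 0.0]
contact_force: [0.4, -1.0, -1.4]
width: 0.0335
```

Run:
```python
from plan import *
plan((.460,-.083,.0255),30.7,n=1)
s=eyes.get_image("side")
crop(s,230,150,80,80,7,"pics/s21.png")
```

```text
clock 22.45 pos [ 0.4596 -0.0833  0.0259] yaw 30.73 F [ 0.4 -1.  -1.4] w 0.0335 n 1
{"slide":[0.0005,-0.0000,0.0004],"spin":0.03},
```

View pics/s21.png

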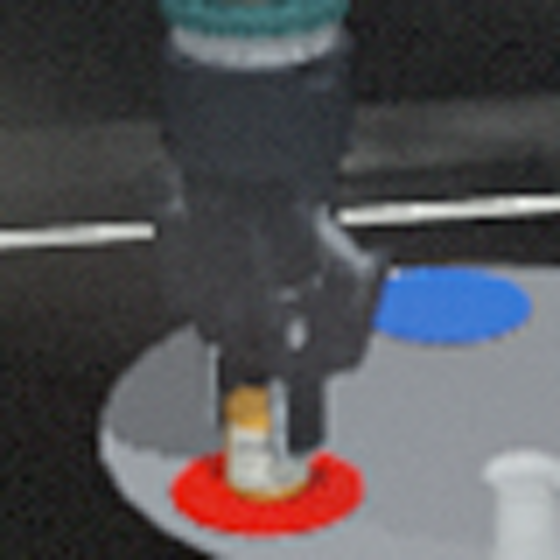

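>>> servo_tool(
  increments=[
    {"slide": [0.0004, 0, 0.001], "spin": 0},
    {"slide": [0, 0, 0], "spin": 0},
    {"slide": [0, 0, 0], "spin": 0},
  ],
)

```text
clock: 22.8
position: [0.4599, -0.0831, 0.0251]
ee_rot: [0.0, 0.964, 0.265, 0.0]
contact_force: [0.1, -0.4, 2.4]
width: 0.0332
```

>>> servo_tool(
  increments=[
    {"slide": [0, 0, 0], "spin": 0},
    {"slide": [0, 0, 0], "spin": 0},
    {"slide": [0, 0, 0], "spin": 0},
    {"slide": [0, 0, 0], "spin": 0},
    {"slide": [0, 0, -0.015], "spin": 0},
    {"slide": [0, 0, -0.04], "spin": 0},
    {"slide": [0, 0, -0.045], "spin": 0},
    {"slide": [0, 0, -0.035], "spin": 0},
  ],
  hand=1,
)

```text
clock: 23.6
position: [0.4602, -0.0832, 0.1622]
ee_rot: [0.001, 0.964, 0.265, 0.001]
contact_force: [0.3, -0.3, 0.3]
width: 0.0855
```

Run:
```python
from plan import *
plan((.5285,-.2875,.16),30.7)
s=eyes.get_image("side")
crop(s,230,150,80,80,7,"pics/s22.png")
```

```text
clock 23.6 pos [ 0.4602 -0.0832  0.1622] yaw 30.72 F [ 0.3 -0.3  0.3] w 0.0855 n 5
{"slide":[-0.0091,0.0421,0.0004],"spin":0.00},{"slide":[-0.0091,0.0421,0.0004],"spin":0.00},{"slide":[-0.0091,0.0421,0.0004],"spin":0.00},{"slide":[-0.0091,0.0421,0.0004],"spin":0.00},{"slide":[-0.0091,0.0421,0.0004],"spin":0.00},
```

View pics/s22.png

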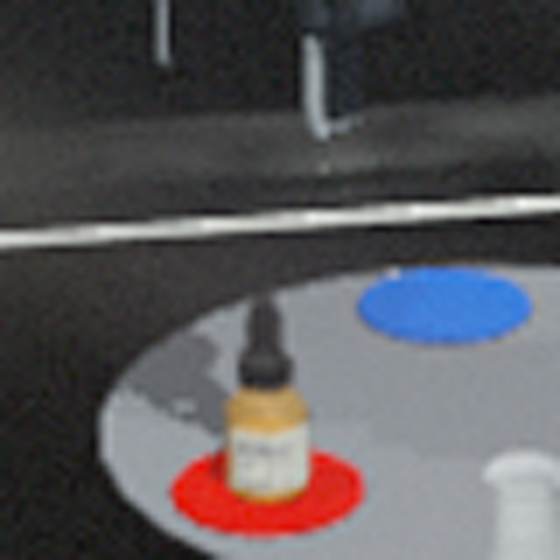

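>>> servo_tool(
  increments=[
    {"slide": [-0.005, 0.024, 0], "spin": 0},
    {"slide": [-0.009, 0.04, 0], "spin": 0},
    {"slide": [-0.009, 0.042, 0], "spin": 0},
    {"slide": [-0.009, 0.042, 0], "spin": 0},
    {"slide": [-0.009, 0.038, 0], "spin": 0},
    {"slide": [-0.005, 0.024, 0], "spin": 0},
    {"slide": [0, 0, 0], "spin": 0},
    {"slide": [0, 0, 0], "spin": 0},
  ],
)

```text
clock: 24.45
position: [0.527, -0.2869, 0.1591]
ee_rot: [-0.001, 0.964, 0.264, -0.001]
contact_force: [-0.6, 0.6, 0.5]
width: 0.0854
```

Run:
```python
from plan import *
plan((.528,-.2875,.063),30.7,n=3)
t=eyes.get_image("top");crop(t,220,120,80,140,4,"pics/t23.png")
s=eyes.get_image("side")
crop(s,260,140,100,130,4,"pics/s23.png")
```

```text
clock 24.45 pos [ 0.527  -0.2869  0.1591] yaw 30.66 F [-0.6  0.6  0.5] w 0.0854 n 3
{"slide":[0.0002,0.0003,0.0320],"spin":-0.01},{"slide":[0.0002,0.0003,0.0320],"spin":-0.01},{"slide":[0.0002,0.0003,0.0320],"spin":-0.01},
```

View pics/s23.png

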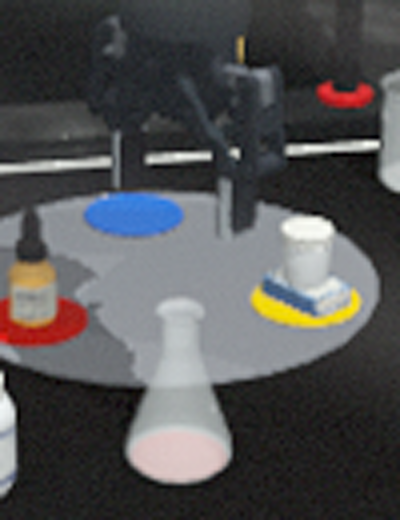

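View pics/t23.png

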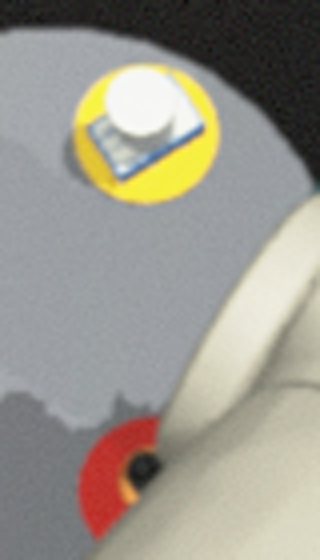

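>>> servo_tool(
  increments=[
    {"slide": [0.0005, 0.001, 0.015], "spin": 0},
    {"slide": [0, 0, 0.025], "spin": 0},
    {"slide": [0, 0, 0.025], "spin": 0},
    {"slide": [0, 0, 0.015], "spin": 0},
    {"slide": [0, 0, 0.008], "spin": 0},
    {"slide": [0, 0, 0], "spin": 0},
    {"slide": [0, 0, 0], "spin": 0},
    {"slide": [0, 0, 0], "spin": 0},
  ],
)

```text
clock: 25.35
position: [0.5292, -0.2879, 0.0732]
ee_rot: [0.001, 0.964, 0.265, 0.001]
contact_force: [0.9, 0.0, -0.2]
width: 0.0853
```

Run:
```python
from plan import *
plan((.528,-.2875,.063),30.7,n=1)
s=eyes.get_image("side")
crop(s,260,150,100,120,5,"pics/s24.png")
```

```text
clock 25.35 pos [ 0.5292 -0.2879  0.0732] yaw 30.75 F [ 0.9  0.  -0.2] w 0.0853 n 1
{"slide":[-0.0008,-0.0010,0.0102],"spin":0.05},
```

View pics/s24.png

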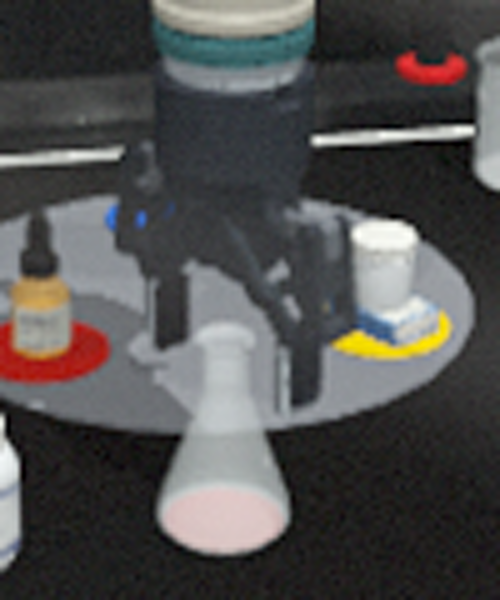

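>>> servo_tool(
  increments=[
    {"slide": [-0.0008, -0.001, 0.005], "spin": 0},
    {"slide": [0, 0, 0.004], "spin": 0},
    {"slide": [0, 0, 0], "spin": 0},
    {"slide": [0, 0, 0], "spin": 0},
    {"slide": [0, 0, 0], "spin": 0},
  ],
)

```text
clock: 25.9
position: [0.5273, -0.2873, 0.063]
ee_rot: [0.0, 0.964, 0.265, 0.0]
contact_force: [-0.5, -0.1, -0.3]
width: 0.0855
```

>>> servo_tool(
  increments=[
    {"slide": [0, 0, 0], "spin": 0},
    {"slide": [0, 0, 0], "spin": 0},
    {"slide": [0, 0, 0], "spin": 0},
    {"slide": [0, 0, 0], "spin": 0},
    {"slide": [0, 0, 0], "spin": 0},
    {"slide": [0, 0, 0], "spin": 0},
    {"slide": [0, 0, 0], "spin": 0},
    {"slide": [0, 0, 0], "spin": 0},
  ],
  hand=0,
  newtons=30,
)

```text
clock: 26.7
position: [0.5273, -0.2873, 0.063]
ee_rot: [0.0, 0.964, 0.265, 0.0]
contact_force: [0.1, 0.4, -0.6]
width: 0.0278
```

Run:
```python
from plan import *
plan((.563,.089,.12),30.7,n=1)
s=eyes.get_image("side")
crop(s,260,150,100,120,5,"pics/s25.png")
```

```text
clock 26.7 pos [ 0.5273 -0.2873  0.063 ] yaw 30.72 F [ 0.1  0.4 -0.6] w 0.0278 n 1
{"slide":[0.2229,-0.3052,-0.0570],"spin":0.02},
```

View pics/s25.png

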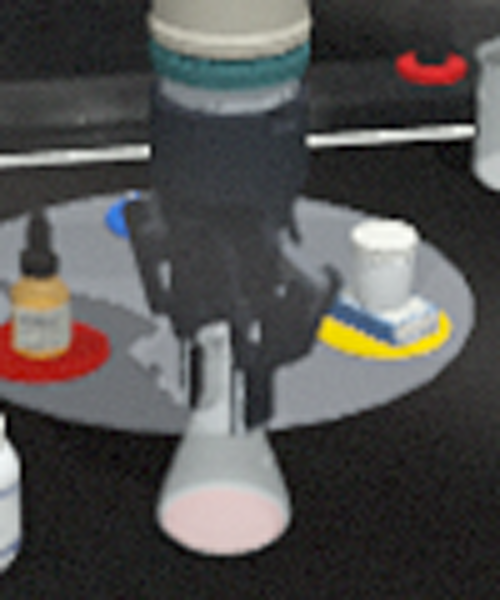

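>>> servo_tool(
  increments=[
    {"slide": [0, 0, -0.005], "spin": 0},
    {"slide": [0, 0, -0.015], "spin": 0},
    {"slide": [0, 0, -0.025], "spin": 0},
    {"slide": [0, 0, -0.025], "spin": 0},
    {"slide": [0, 0, -0.025], "spin": 0},
    {"slide": [0, 0, -0.01], "spin": 0},
    {"slide": [0, 0, 0], "spin": 0},
  ],
)

```text
clock: 27.45
position: [0.5281, -0.2878, 0.1695]
ee_rot: [0.001, 0.964, 0.265, 0.001]
contact_force: [0.1, -0.2, -1.3]
width: 0.028
```

Run:
```python
from plan import *
plan((.563,.089,.165),30.7,n=14)
s=eyes.get_image("side")
crop(s,250,100,100,140,4,"pics/s26.png")
```

```text
clock 27.45 pos [ 0.5281 -0.2878  0.1695] yaw 30.73 F [ 0.1 -0.2 -1.3] w 0.028 n 14
{"slide":[0.0159,-0.0219,0.0003],"spin":0.00},{"slide":[0.0159,-0.0219,0.0003],"spin":0.00},{"slide":[0.0159,-0.0219,0.0003],"spin":0.00},{"slide":[0.0159,-0.0219,0.0003],"spin":0.00},{"slide":[0.0159,-0.0219,0.0003],"spin":0.00},{"slide":[0.0159,-0.0219,0.0003],"spin":0.00},{"slide":[0.0159,-0.0219,0.0003],"spin":0.00},{"slide":[0.0159,-0.0219,0.0003],"spin":0.00},
{"slide":[0.0159,-0.0219,0.0003],"spin":0.00},{"slide":[0.0159,-0.0219,0.0003],"spin":0.00},{"slide":[0.0159,-0.0219,0.0003],"spin":0.00},{"slide":[0.0159,-0.0219,0.0003],"spin":0.00},{"slide":[0.0159,-0.0219,0.0003],"spin":0.00},{"slide":[0.0159,-0.0219,0.0003],"spin":0.00},
```

View pics/s26.png

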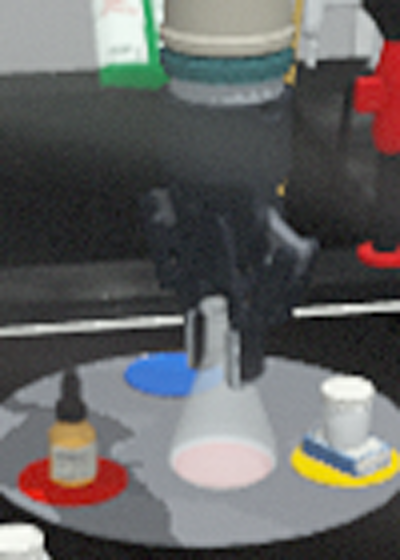

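>>> servo_tool(
  increments=[
    {"slide": [0.008, -0.011, 0], "spin": 0},
    {"slide": [0.014, -0.019, 0], "spin": 0},
    {"slide": [0.0165, -0.0227, 0], "spin": 0},
    {"slide": [0.0165, -0.0227, 0], "spin": 0},
    {"slide": [0.0165, -0.0227, 0], "spin": 0},
    {"slide": [0.0165, -0.0227, 0], "spin": 0},
    {"slide": [0.0165, -0.0227, 0], "spin": 0},
    {"slide": [0.0165, -0.0227, 0], "spin": 0},
  ],
)

```text
clock: 28.3
position: [0.545, -0.0801, 0.1662]
ee_rot: [-0.001, 0.964, 0.265, -0.001]
contact_force: [0.0, 0.8, -1.0]
width: 0.0279
```

>>> servo_tool(
  increments=[
    {"slide": [0.0165, -0.0227, 0], "spin": 0},
    {"slide": [0.0165, -0.0227, 0], "spin": 0},
    {"slide": [0.0165, -0.0227, 0], "spin": 0},
    {"slide": [0.0165, -0.0227, 0], "spin": 0},
    {"slide": [0.014, -0.019, 0], "spin": 0},
    {"slide": [0.012, -0.017, 0], "spin": 0},
    {"slide": [0.006, -0.009, 0], "spin": 0},
    {"slide": [0.003, -0.004, 0], "spin": 0},
  ],
)

```text
clock: 29.1
position: [0.5607, 0.0906, 0.1668]
ee_rot: [-0.0, 0.964, 0.266, -0.001]
contact_force: [-0.2, -0.1, -1.0]
width: 0.0279
```

>>> servo_tool(
  increments=[
    {"slide": [0, 0, 0.015], "spin": 0},
    {"slide": [0, 0, 0.02], "spin": 0},
    {"slide": [0, 0, 0.02], "spin": 0},
    {"slide": [0, 0, 0.01], "spin": 0},
    {"slide": [0, 0, 0], "spin": 0},
    {"slide": [0, 0, 0], "spin": 0},
  ],
)

```text
clock: 29.7
position: [0.5621, 0.0889, 0.1032]
ee_rot: [0.0, 0.964, 0.265, 0.0]
contact_force: [0.3, -1.0, -0.1]
width: 0.028
```

Run:
```python
from plan import *
plan((.563,.089,.070),30.7,n=1)
s=eyes.get_image("side")
crop(s,230,100,130,130,4,"pics/s27.png")
```

```text
clock 29.7 pos [0.5621 0.0889 0.1032] yaw 30.7 F [ 0.3 -1.  -0.1] w 0.028 n 1
{"slide":[0.0008,0.0004,0.0332],"spin":-0.00},
```

View pics/s27.png

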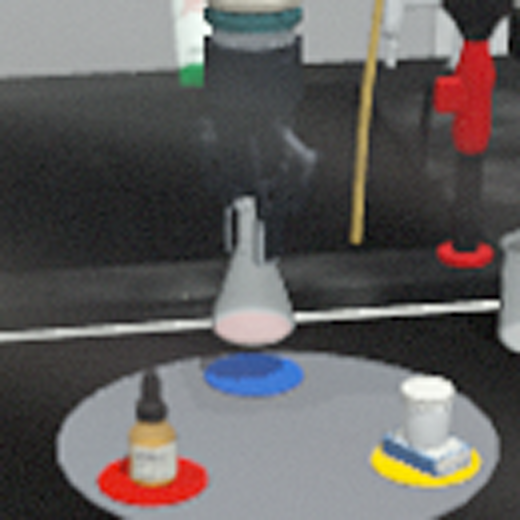

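>>> servo_tool(
  increments=[
    {"slide": [0.0008, 0, 0.01], "spin": 0},
    {"slide": [0, 0, 0.01], "spin": 0},
    {"slide": [0, 0, 0.006], "spin": 0},
    {"slide": [0, 0, 0.003], "spin": 0},
    {"slide": [0, 0, 0], "spin": 0},
    {"slide": [0, 0, 0], "spin": 0},
    {"slide": [0, 0, 0], "spin": 0},
  ],
)

```text
clock: 30.45
position: [0.5628, 0.0896, 0.0742]
ee_rot: [0.0, 0.964, 0.265, 0.0]
contact_force: [-0.9, 0.1, -1.4]
width: 0.0279
```

Run:
```python
from plan import *
plan((.563,.089,.069),30.7,n=1)
s=eyes.get_image("side")
crop(s,250,120,90,90,6,"pics/s28.png")
```

```text
clock 30.45 pos [0.5628 0.0896 0.0742] yaw 30.73 F [-0.9  0.1 -1.4] w 0.0279 n 1
{"slide":[-0.0002,0.0007,0.0052],"spin":0.03},
```

View pics/s28.png

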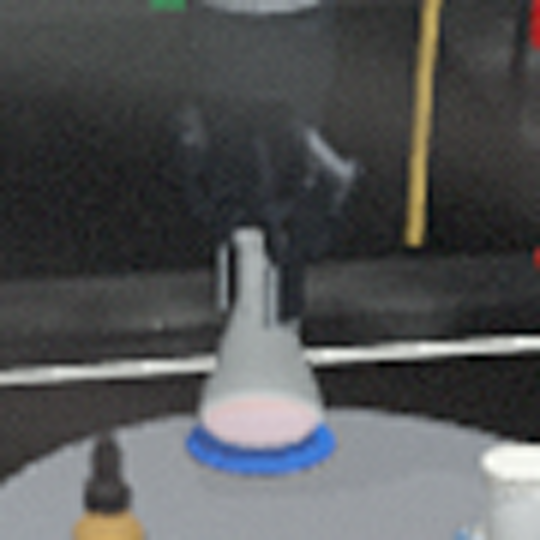

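>>> servo_tool(
  increments=[
    {"slide": [0, 0.0006, 0.003], "spin": 0},
    {"slide": [0, 0, 0.0015], "spin": 0},
    {"slide": [0, 0, 0.0008], "spin": 0},
    {"slide": [0, 0, 0], "spin": 0},
    {"slide": [0, 0, 0], "spin": 0},
  ],
)

```text
clock: 31.0
position: [0.5628, 0.0892, 0.069]
ee_rot: [0.0, 0.964, 0.265, 0.0]
contact_force: [-1.2, 0.9, 3.7]
width: 0.0279
```

>>> servo_tool(
  increments=[
    {"slide": [0, 0, 0], "spin": 0},
    {"slide": [0, 0, 0], "spin": 0},
    {"slide": [0, 0, 0], "spin": 0},
    {"slide": [0, 0, 0], "spin": 0},
    {"slide": [0, 0, 0], "spin": 0},
    {"slide": [0, 0, -0.015], "spin": 0},
    {"slide": [0, 0, -0.04], "spin": 0},
    {"slide": [0, 0, -0.045], "spin": 0},
  ],
  hand=1,
)

```text
clock: 31.8
position: [0.5615, 0.089, 0.1682]
ee_rot: [-0.0, 0.964, 0.265, -0.002]
contact_force: [1.4, -0.1, 0.3]
width: 0.085
```

Run:
```python
from plan import *
plan((.4005,-.2915,.15),30.7)
s=eyes.get_image("side")
crop(s,250,120,90,90,6,"pics/s29.png")
```

```text
clock 31.8 pos [0.5615 0.089  0.1682] yaw 30.72 F [ 1.4 -0.1  0.3] w 0.085 n 10
{"slide":[-0.0333,0.0245,0.0018],"spin":0.00},{"slide":[-0.0333,0.0245,0.0018],"spin":0.00},{"slide":[-0.0333,0.0245,0.0018],"spin":0.00},{"slide":[-0.0333,0.0245,0.0018],"spin":0.00},{"slide":[-0.0333,0.0245,0.0018],"spin":0.00},{"slide":[-0.0333,0.0245,0.0018],"spin":0.00},{"slide":[-0.0333,0.0245,0.0018],"spin":0.00},{"slide":[-0.0333,0.0245,0.0018],"spin":0.00},
{"slide":[-0.0333,0.0245,0.0018],"spin":0.00},{"slide":[-0.0333,0.0245,0.0018],"spin":0.00},
```

View pics/s29.png

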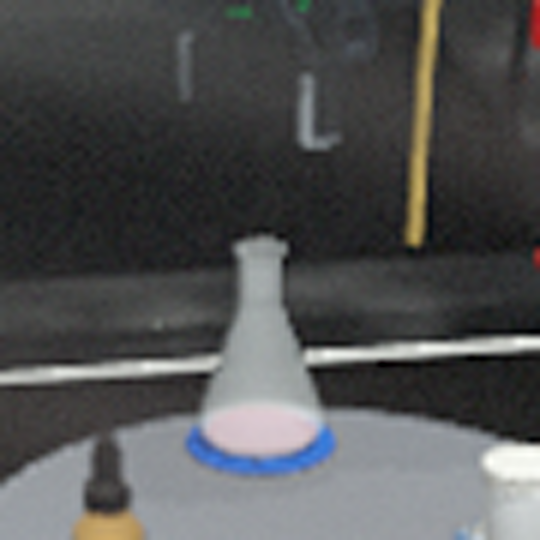

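>>> servo_tool(
  increments=[
    {"slide": [-0.016, 0.012, 0], "spin": 0},
    {"slide": [-0.032, 0.023, 0], "spin": 0},
    {"slide": [-0.036, 0.0265, 0], "spin": 0},
    {"slide": [-0.036, 0.0265, 0], "spin": 0},
    {"slide": [-0.036, 0.0265, 0], "spin": 0},
    {"slide": [-0.036, 0.0265, 0], "spin": 0},
    {"slide": [-0.036, 0.0265, 0], "spin": 0},
    {"slide": [-0.036, 0.0265, 0], "spin": 0},
  ],
)

```text
clock: 32.65
position: [0.4341, -0.2141, 0.1687]
ee_rot: [0.0, 0.964, 0.265, 0.0]
contact_force: [0.9, -0.4, -0.3]
width: 0.0856
```

>>> servo_tool(
  increments=[
    {"slide": [-0.032, 0.023, 0.01], "spin": 0},
    {"slide": [-0.02, 0.015, 0.02], "spin": 0},
    {"slide": [-0.013, 0.01, 0.02], "spin": 0},
    {"slide": [-0.004, 0.003, 0.01], "spin": 0},
    {"slide": [0, 0, 0], "spin": 0},
    {"slide": [0, 0, 0], "spin": 0},
  ],
)

```text
clock: 33.25
position: [0.4021, -0.2911, 0.1089]
ee_rot: [-0.0, 0.964, 0.265, 0.0]
contact_force: [0.9, -0.1, 0.8]
width: 0.0851
```

Run:
```python
from plan import *
plan((.4005,-.2915,.016),30.7,n=3)
t=eyes.get_image("top");cv2.imwrite("pics/topA.png",t)
s=eyes.get_image("side");cv2.imwrite("pics/sideA.png",s)
crop(s,210,170,110,110,5,"pics/s30.png")
```

```text
clock 33.25 pos [ 0.4021 -0.2911  0.1089] yaw 30.74 F [ 0.9 -0.1  0.8] w 0.0851 n 3
{"slide":[-0.0005,-0.0002,0.0310],"spin":0.01},{"slide":[-0.0005,-0.0002,0.0310],"spin":0.01},{"slide":[-0.0005,-0.0002,0.0310],"spin":0.01},
```

View pics/s30.png

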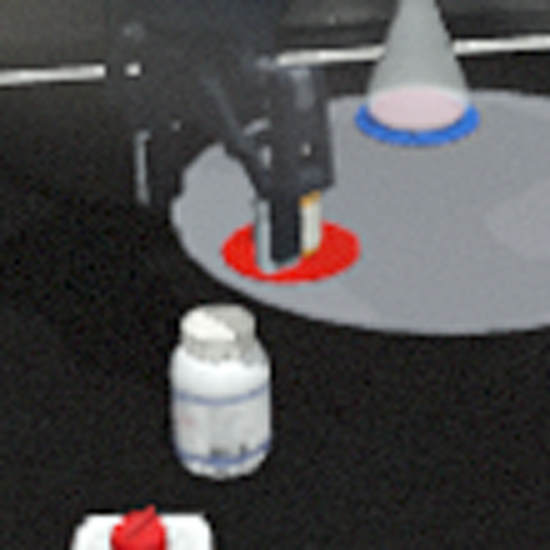

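View pics/topA.png

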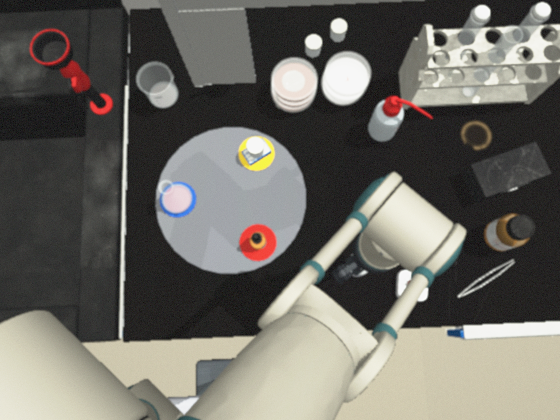

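Top view shows all four pieces on their spots (flask ≈(177,199) on blue, dropper on red (257,242), pot and box on yellow (257,152)). Now the small bottle.

>>> servo_tool(
  increments=[
    {"slide": [-0.0012, -0.0005, 0.015], "spin": 0},
    {"slide": [0, 0, 0.025], "spin": 0},
    {"slide": [0, 0, 0.025], "spin": 0},
    {"slide": [0, 0, 0.015], "spin": 0},
    {"slide": [0, 0, 0.008], "spin": 0},
    {"slide": [0, 0, 0], "spin": 0},
    {"slide": [0, 0, 0], "spin": 0},
    {"slide": [0, 0, 0], "spin": 0},
  ],
)

```text
clock: 34.15
position: [0.4012, -0.2923, 0.0217]
ee_rot: [0.001, 0.964, 0.265, 0.001]
contact_force: [0.0, 0.8, 0.7]
width: 0.0852
```

Run:
```python
from plan import *
plan((.4005,-.2915,.018),30.7,n=1)
s=eyes.get_image("side")
crop(s,210,170,110,110,5,"pics/s31.png")
```

```text
clock 34.15 pos [ 0.4012 -0.2923  0.0217] yaw 30.74 F [0.  0.8 0.7] w 0.0852 n 1
{"slide":[-0.0002,-0.0011,0.0037],"spin":0.04},
```

View pics/s31.png

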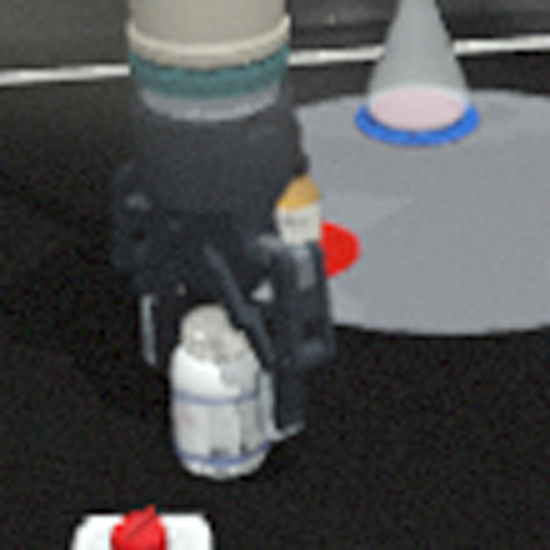

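>>> servo_tool(
  increments=[
    {"slide": [0, -0.001, 0.003], "spin": 0},
    {"slide": [0, 0, 0.002], "spin": 0},
    {"slide": [0, 0, 0], "spin": 0},
    {"slide": [0, 0, 0], "spin": 0},
  ],
)

```text
clock: 34.6
position: [0.3998, -0.2909, 0.0156]
ee_rot: [-0.0, 0.964, 0.265, -0.0]
contact_force: [0.2, -0.3, -0.2]
width: 0.0855
```

>>> servo_tool(
  increments=[
    {"slide": [0, 0, 0], "spin": 0},
    {"slide": [0, 0, 0], "spin": 0},
    {"slide": [0, 0, 0], "spin": 0},
    {"slide": [0, 0, 0], "spin": 0},
    {"slide": [0, 0, 0], "spin": 0},
    {"slide": [0, 0, 0], "spin": 0},
    {"slide": [0, 0, 0], "spin": 0},
    {"slide": [0, 0, 0], "spin": 0},
  ],
  hand=0,
  newtons=35,
)

```text
clock: 35.4
position: [0.4, -0.2911, 0.0159]
ee_rot: [0.0, 0.964, 0.265, 0.0]
contact_force: [-0.5, 0.5, 5.5]
width: 0.0454
```

>>> servo_tool(
  increments=[
    {"slide": [0, 0, -0.005], "spin": 0},
    {"slide": [0, 0, -0.015], "spin": 0},
    {"slide": [0, 0, -0.03], "spin": 0},
    {"slide": [0, 0, -0.035], "spin": 0},
    {"slide": [0, 0, -0.035], "spin": 0},
    {"slide": [0, 0, -0.01], "spin": 0},
    {"slide": [0, 0, 0], "spin": 0},
    {"slide": [0, 0, 0], "spin": 0},
  ],
)

```text
clock: 36.2
position: [0.3991, -0.2902, 0.1444]
ee_rot: [-0.001, 0.964, 0.265, -0.001]
contact_force: [-1.1, 0.3, -1.9]
width: 0.0451
```

Run:
```python
from plan import *
t=cv2.imread("pics/topA.png");h=cv2.cvtColor(t,cv2.COLOR_BGR2HSV)
crop(t,230,220,60,45,10,"pics/tA1.png");crop(t,150,170,60,50,10,"pics/tA2.png")
plan((.5115,.003,.145),30.7,n=14)
s=eyes.get_image("side")
crop(s,210,120,110,110,5,"pics/s32.png")
```

```text
clock 36.2 pos [ 0.3991 -0.2902  0.1444] yaw 30.72 F [-1.1  0.3 -1.9] w 0.0451 n 14
{"slide":[0.0176,-0.0139,-0.0000],"spin":0.00},{"slide":[0.0176,-0.0139,-0.0000],"spin":0.00},{"slide":[0.0176,-0.0139,-0.0000],"spin":0.00},{"slide":[0.0176,-0.0139,-0.0000],"spin":0.00},{"slide":[0.0176,-0.0139,-0.0000],"spin":0.00},{"slide":[0.0176,-0.0139,-0.0000],"spin":0.00},{"slide":[0.0176,-0.0139,-0.0000],"spin":0.00},{"slide":[0.0176,-0.0139,-0.0000],"spin":0.00},
{"slide":[0.0176,-0.0139,-0.0000],"spin":0.00},{"slide":[0.0176,-0.0139,-0.0000],"spin":0.00},{"slide":[0.0176,-0.0139,-0.0000],"spin":0.00},{"slide":[0.0176,-0.0139,-0.0000],"spin":0.00},{"slide":[0.0176,-0.0139,-0.0000],"spin":0.00},{"slide":[0.0176,-0.0139,-0.0000],"spin":0.00},
```

View pics/s32.png

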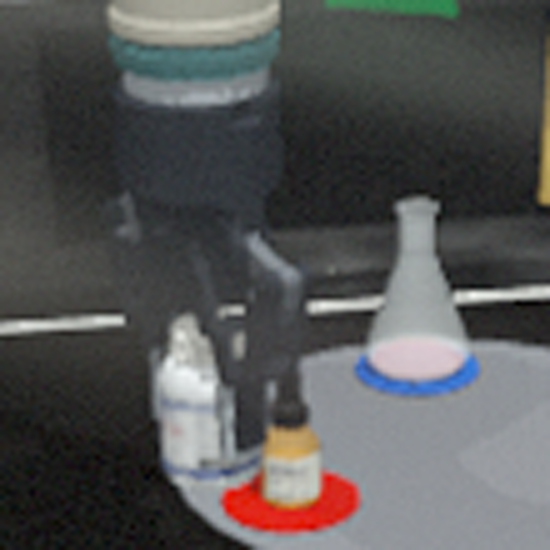

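View pics/tA1.png

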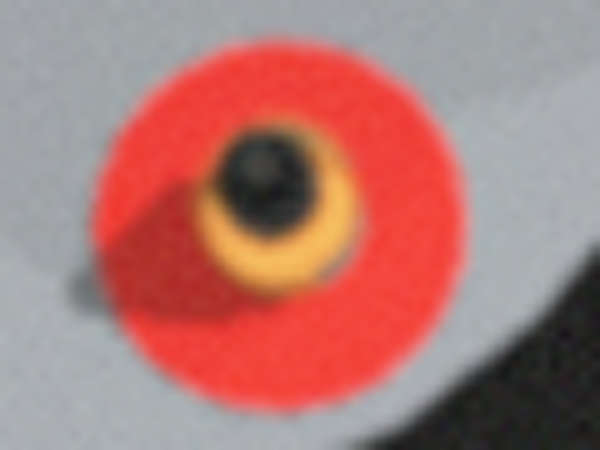

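View pics/tA2.png

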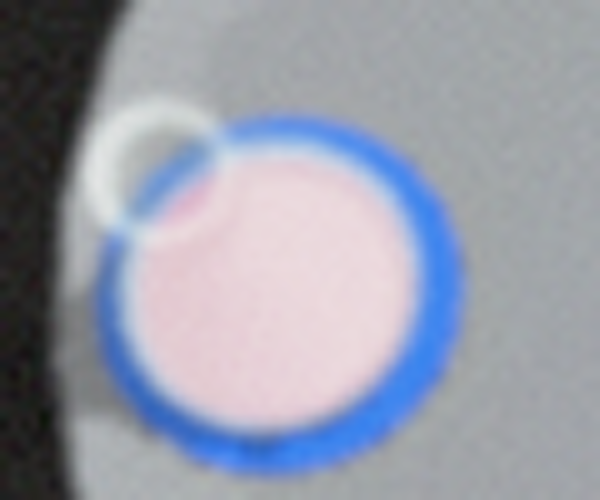

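>>> servo_tool(
  increments=[
    {"slide": [0.008, -0.006, -0.005], "spin": 0},
    {"slide": [0.015, -0.012, -0.005], "spin": 0},
    {"slide": [0.018, -0.0142, 0], "spin": 0},
    {"slide": [0.018, -0.0142, 0], "spin": 0},
    {"slide": [0.018, -0.0142, 0], "spin": 0},
    {"slide": [0.018, -0.0142, 0], "spin": 0},
    {"slide": [0.018, -0.0142, 0], "spin": 0},
    {"slide": [0.018, -0.0142, 0], "spin": 0},
  ],
)

```text
clock: 37.05
position: [0.4595, -0.1334, 0.1547]
ee_rot: [-0.001, 0.964, 0.265, -0.001]
contact_force: [-0.2, 0.0, -1.3]
width: 0.0448
```

>>> servo_tool(
  increments=[
    {"slide": [0.018, -0.0142, 0], "spin": 0},
    {"slide": [0.018, -0.0142, 0], "spin": 0},
    {"slide": [0.018, -0.0142, 0], "spin": 0},
    {"slide": [0.018, -0.0142, 0], "spin": 0},
    {"slide": [0.018, -0.0142, 0], "spin": 0},
    {"slide": [0.014, -0.012, 0], "spin": 0},
    {"slide": [0.008, -0.006, 0], "spin": 0},
    {"slide": [0.003, -0.002, 0], "spin": 0},
  ],
)

```text
clock: 37.85
position: [0.5119, 0.0028, 0.1549]
ee_rot: [-0.0, 0.964, 0.266, -0.001]
contact_force: [-0.6, -1.1, -1.4]
width: 0.0454
```

>>> servo_tool(
  increments=[
    {"slide": [0, 0, 0.015], "spin": 0},
    {"slide": [0, 0, 0.02], "spin": 0},
    {"slide": [0, 0, 0.02], "spin": 0},
    {"slide": [0, 0, 0.01], "spin": 0},
    {"slide": [0, 0, 0], "spin": 0},
    {"slide": [0, 0, 0], "spin": 0},
  ],
)

```text
clock: 38.45
position: [0.5125, 0.0013, 0.091]
ee_rot: [0.0, 0.964, 0.265, 0.0]
contact_force: [0.1, -0.6, 0.3]
width: 0.0449
```

Run:
```python
from plan import *
plan((.5115,.003,.020),30.7,n=2)
s=eyes.get_image("side")
crop(s,230,110,110,110,5,"pics/s33.png")
```

```text
clock 38.45 pos [0.5125 0.0013 0.091 ] yaw 30.7 F [ 0.1 -0.6  0.3] w 0.0449 n 2
{"slide":[0.0000,-0.0010,0.0355],"spin":0.00},{"slide":[0.0000,-0.0010,0.0355],"spin":0.00},
```

View pics/s33.png

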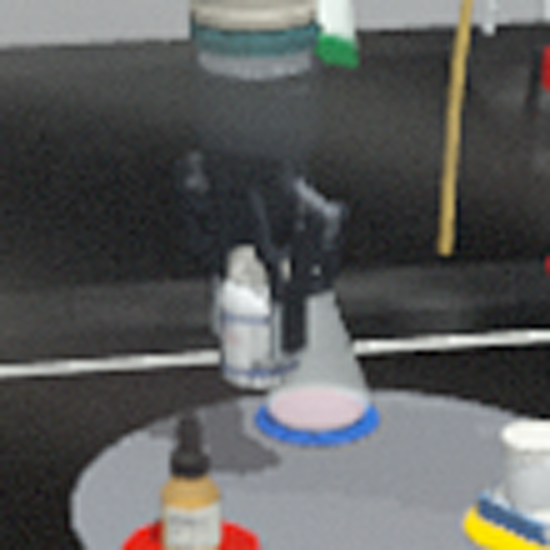

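>>> servo_tool(
  increments=[
    {"slide": [0, -0.0015, 0.012], "spin": 0},
    {"slide": [0, 0, 0.02], "spin": 0},
    {"slide": [0, 0, 0.015], "spin": 0},
    {"slide": [0, 0, 0.008], "spin": 0},
    {"slide": [0, 0, 0.003], "spin": 0},
    {"slide": [0, 0, 0], "spin": 0},
    {"slide": [0, 0, 0], "spin": 0},
    {"slide": [0, 0, 0], "spin": 0},
  ],
)

```text
clock: 39.3
position: [0.512, 0.0029, 0.0334]
ee_rot: [0.0, 0.964, 0.265, 0.001]
contact_force: [-0.1, -0.3, -0.2]
width: 0.0451
```

Run:
```python
from plan import *
plan((.5115,.003,.0195),30.7,n=1)
s=eyes.get_image("side")
crop(s,230,130,100,100,6,"pics/s34.png")
```

```text
clock 39.3 pos [0.512  0.0029 0.0334] yaw 30.73 F [-0.1 -0.3 -0.2] w 0.0451 n 1
{"slide":[-0.0003,-0.0004,0.0139],"spin":0.03},
```

View pics/s34.png

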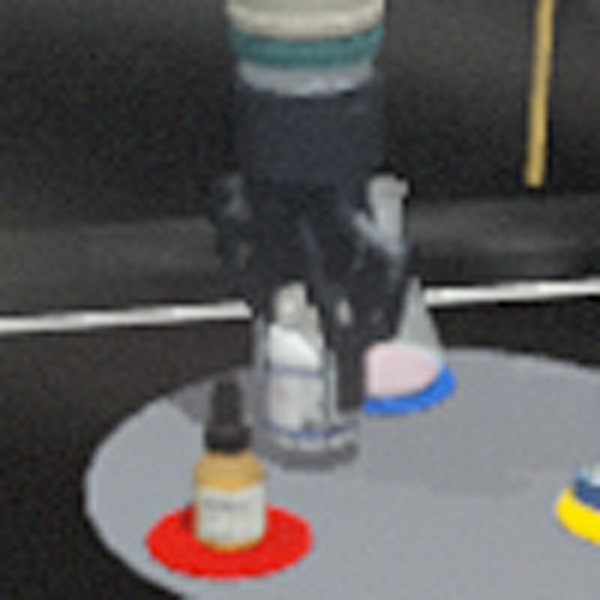

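>>> servo_tool(
  increments=[
    {"slide": [0, 0, 0.006], "spin": 0},
    {"slide": [0, 0, 0.004], "spin": 0},
    {"slide": [0, 0, 0.002], "spin": 0},
    {"slide": [0, 0, 0], "spin": 0},
    {"slide": [0, 0, 0], "spin": 0},
    {"slide": [0, 0, 0], "spin": 0},
  ],
)

```text
clock: 39.95
position: [0.5115, 0.0029, 0.0207]
ee_rot: [0.0, 0.964, 0.265, 0.0]
contact_force: [0.5, -0.4, -1.6]
width: 0.045
```

>>> servo_tool(
  increments=[
    {"slide": [0, 0, 0.001], "spin": 0},
    {"slide": [0, 0, 0.0005], "spin": 0},
    {"slide": [0, 0, 0], "spin": 0},
    {"slide": [0, 0, 0], "spin": 0},
  ],
)

```text
clock: 40.35
position: [0.5114, 0.003, 0.0191]
ee_rot: [0.0, 0.964, 0.265, -0.0]
contact_force: [-0.1, 0.3, 0.3]
width: 0.0453
```

>>> servo_tool(
  increments=[
    {"slide": [0, 0, 0.0006], "spin": 0},
    {"slide": [0, 0, 0], "spin": 0},
    {"slide": [0, 0, 0], "spin": 0},
  ],
)

```text
clock: 40.65
position: [0.5115, 0.0029, 0.0189]
ee_rot: [0.0, 0.964, 0.265, 0.0]
contact_force: [-1.0, -0.6, 5.0]
width: 0.0448
```

Run:
```python
from plan import *
plan((.5115,.003,.0195),30.7,n=1)
s=eyes.get_image("side")
crop(s,230,130,100,100,6,"pics/s35.png")
```

```text
clock 40.65 pos [0.5115 0.0029 0.0189] yaw 30.72 F [-1.  -0.6  5. ] w 0.0448 n 1
{"slide":[0.0000,-0.0001,-0.0006],"spin":0.02},
```

View pics/s35.png

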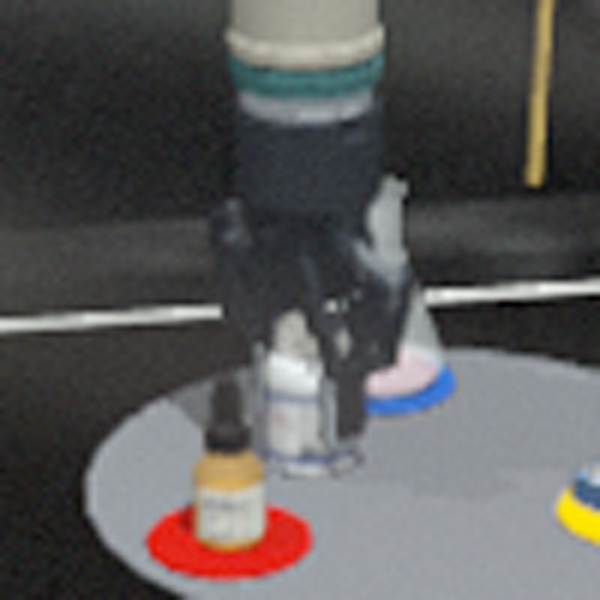

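>>> servo_tool(
  increments=[
    {"slide": [0, 0, 0], "spin": 0},
    {"slide": [0, 0, 0], "spin": 0},
    {"slide": [0, 0, 0], "spin": 0},
    {"slide": [0, 0, 0], "spin": 0},
    {"slide": [0, 0, 0], "spin": 0},
    {"slide": [0, 0, -0.015], "spin": 0},
    {"slide": [0, 0, -0.04], "spin": 0},
    {"slide": [0, 0, -0.045], "spin": 0},
  ],
  hand=1,
)

```text
clock: 41.5
position: [0.51, 0.0031, 0.1183]
ee_rot: [-0.001, 0.964, 0.265, -0.002]
contact_force: [1.9, 0.8, -0.2]
width: 0.0853
```

>>> servo_tool(
  increments=[
    {"slide": [0, 0, -0.045], "spin": 0},
    {"slide": [0, 0, -0.04], "spin": 0},
    {"slide": [-0.02, 0.02, -0.02], "spin": 0},
    {"slide": [-0.03, 0.03, 0], "spin": 0},
    {"slide": [-0.03, 0.03, 0], "spin": 0},
    {"slide": [-0.03, 0.03, 0], "spin": 0},
    {"slide": [-0.03, 0.03, 0], "spin": 0},
    {"slide": [-0.03, 0.03, 0], "spin": 0},
  ],
)

```text
clock: 42.3
position: [0.4514, -0.2315, 0.2236]
ee_rot: [0.0, 0.964, 0.265, 0.0]
contact_force: [1.3, 0.3, -0.5]
width: 0.0856
```

>>> servo_tool(
  increments=[
    {"slide": [-0.03, 0.03, 0], "spin": 0},
    {"slide": [-0.03, 0.03, 0], "spin": 0},
    {"slide": [-0.03, 0.03, 0], "spin": 0},
    {"slide": [-0.02, 0.02, 0], "spin": 0},
    {"slide": [-0.02, 0.02, 0], "spin": 0},
    {"slide": [0, 0, 0], "spin": 0},
    {"slide": [0, 0, 0], "spin": 0},
  ],
)

```text
clock: 43.0
position: [0.4064, -0.4082, 0.2231]
ee_rot: [-0.001, 0.964, 0.264, 0.0]
contact_force: [0.5, 0.3, -0.3]
width: 0.0853
```

Run:
```python
from ov import *
ims={n:eyes.get_image(n) for n in("top","side")}
for n in ims: cv2.imwrite(f"pics/{n}F.png",ims[n])
pos=dict(pot=(.660,-.086,.022),dr=(.460,-.083,.006),fl=(.563,.089,.006),sb=(.5115,.003,.003))
for n,b in over(ims,pos):
    x,y,w,h=(145,115,170,150) if n=="top" else (235,140,130,110)
    cv2.imwrite(f"pics/ovF_{n}.png",b[y*4:(y+h)*4,x*4:(x+w)*4])
print(manip.get_state()['clock'])
```

```text
43.1
```

View pics/ovF_top.png

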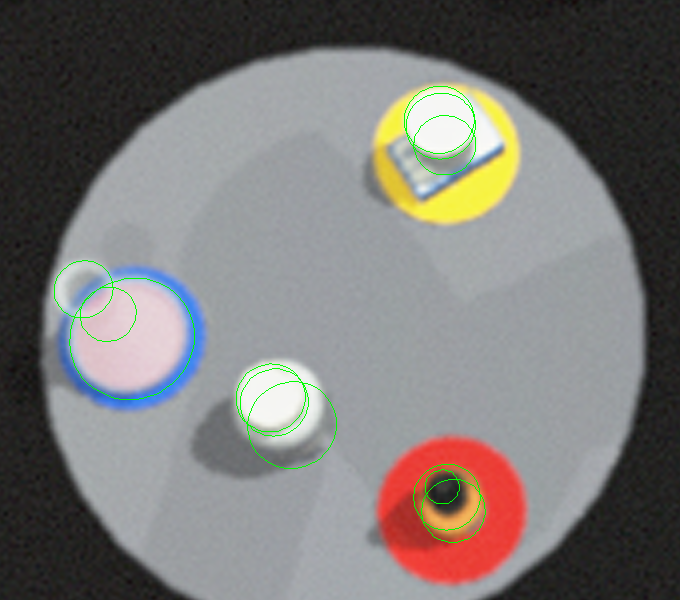

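View pics/ovF_side.png

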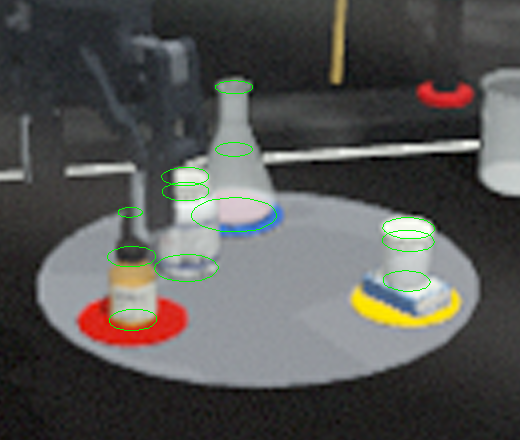

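View pics/topF.png

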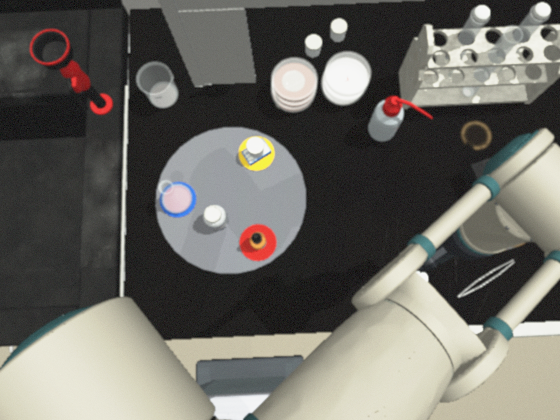

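Run:
```python
from h import *
t=cv2.imread("pics/topF.png");s=cv2.imread("pics/sideF.png")
crop(t,190,195,50,45,10,"pics/ft.png");crop(s,255,165,60,55,10,"pics/fs.png")
```

```text
(no output)
```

View pics/ft.png

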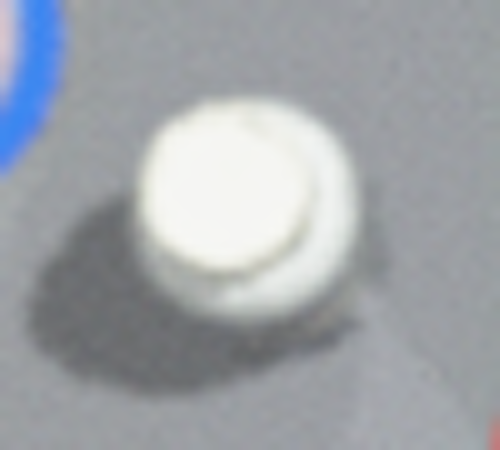

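View pics/fs.png

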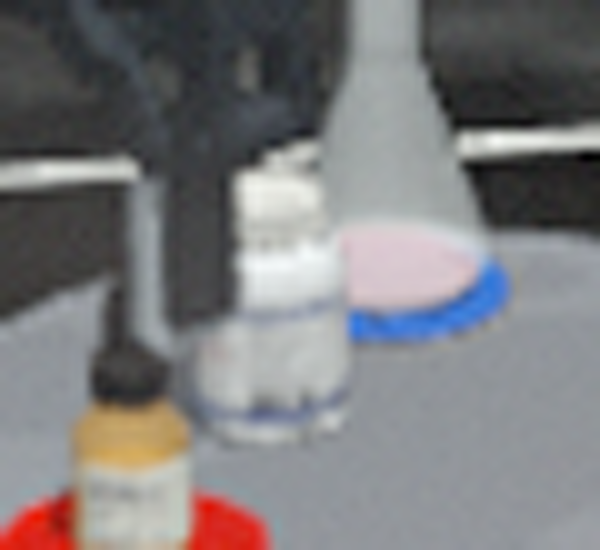

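Run:
```python
from h import *
print("cap",onz("top",(np.array([226,188])+.5)/10-.5+[190,195],.078))
print("shoulder",onz("top",(np.array([250,212])+.5)/10-.5+[190,195],.05))
print("side base", (proj("side",[.5115,.003,.003])[0]+.5-[255,165])*10, onz("side",(np.array([271,412])+.5)/10-.5+[255,165],.003))
s=cv2.imread("pics/sideF.png");crop(s,200,200,220,120,3,"pics/fs2.png")
```

```text
cap [0.51271922 0.00303718 0.078     ]
shoulder [0.51323623 0.00237316 0.05      ]
side base [266.17824925 419.38538134] [0.51382113 0.0075768  0.003     ]
```

View pics/fs2.png

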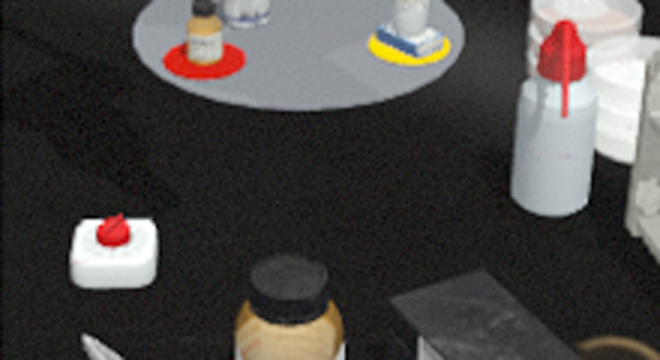

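```bash
python3 -c "
from rig import manip
print(manip.sign_off())"
```

```text
the job is handed in; nothing more can be done
None
```

The layout is finished and handed in at about 43 s on the robot's clock. I worked in the order asked: box on yellow, pot on the box, dropper bottle on red, flask on blue. The small white bottle went last, onto the mat midway between the dropper bottle and the flask.

Last checks in both camera views, with the arm raised clear of everything:
- **Box and pot:** the box centre is within about 1 mm of the yellow spot's centre, and the pot within about 0.5 mm of the box's.
- **Dropper bottle:** it is centred on red.
- **Flask:** it is about 1–2 mm off the centre of blue.
- **Small bottle:** the top view puts it about 1–2 mm from the midpoint. My side-view reading of its base disagreed by about 5 mm in y; the gripper partly hid the bottle in that picture and the side view is coarser (roughly 3 mm per pixel), so I trusted the top view.
- **Upright and bystanders:** everything stands upright. The timer and wash bottle look unmoved; I judged that by eye and did not re-measure them.

One odd reading: the small bottle measured 45 mm across in the grip where 48 mm was expected, but it was carried and stood upright normally. The highest wrist force I saw was about 5.5 N.

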